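Put the watch-cleaning corner back in order

ROBOT

A 6-joint arm with a two-finger parallel gripper is mounted at the origin on the work surface. World frame = base frame: x ahead of the robot, y to its left, z up, the work surface at z = 0. Lengths are in m, angles in rad, forces in N, time in s.
With the tool pointing down it reaches from about 0.375 to 0.9 m from the base axis. Payload 3.1 kg.
Tool frame: the origin (TCP) lies midway between the tips of the shut fingers; the grasp point (between the pads) lies behind it (r.pinch_z is the z of the grasp point in the tool frame, in m); z points along the fingers, y is the line along which they close (so a half turn about z gives the same grasp; the last joint's range is limited). The gripper opens to 85 mm and grips with 20 to 120 N. Pads are 22 mm wide; open, the fingers measure 114 mm over their backs; the gripper's body (76 mm by 85 mm) begins 54 mm behind the grasp point. The pads swing forward as they close: fully open they stand 13 mm farther back than shut.
Start: joints at [-1.317, 0.527, 1.433, -0, 1.181, -0.178], TCP at [0.262, -0.567, 0.231] pointing down, gripper open.
Joint ranges: [-3.08, 3.08], [-0.75, 2.2], [0.22, 2.44], [-1.43, 4.57], [0, 2.65], [-2.85, 2.85]. Speed limits (rad/s): [2.79, 2.79, 3.14, 3.14, 3.14, 3.14].

INTERFACE

Orientations are given as a rotation vector (axis times angle).
In Python, from station import r gives the robot as it stands.
- The arm moves only by the tool servo_tool, never from a script. Its argument "motion" is a list of rows, each an object of numbers: "gripper": the finger opening in mm, from 0 to 85.4; "x", "y", "z": the shift along the tool's x, y, z as a fraction of full scale; "turn": the turn about the tool's z as a fraction of full scale. A call has 1 to 8 rows; each row is the pose to reach, as a shift and turn from the pose commanded when the call began, along the tool's axes at that moment; what a row does not reach only later rows make up. Full scale, the value 1, is 0.25 m for a shift and 60 degrees for a turn. A row lasts 1/12 s, in which the tool goes at most 41.7 mm and 7.16 degrees, less where a joint would pass 70% of its speed; a pose out of reach is approached as far as the arm can. A call with a number of a shift or a turn outside -1 to 1 is refused whole. A call with a gripper value outside its range is refused whole. The fingers move at their own pace and stop on an object; "squeeze" is the grip in N (left out, the last holds). Time passes only in rows, so rows that repeat a pose let the fingers close. It gives the time, the measured TCP pose, the force, the opening and the grip force at its end, in the units of the state.
- r.get_obs(): the state, without advancing time (a new reading comes with each control period).
- r.capture(name): name is "scene" or "top" or "wrist"; returns a dict with "pixels" (400x640x3 uint8, blue, green, red), "depth" (400x640 float32, m along the optical axis (not along the pixel's ray), 0 where there is no reading), "fx", "fy", "cx", "cy" (pixels), "world_from_camera" (4x4, takes a point from camera to world coordinates); the wrist camera has in their place "hand_eye" (4x4, takes a point from camera to tool coordinates, whose origin is the TCP and whose axes are the flange's). Camera axes: x right, y down, z forward; pixel columns grow to the right and rows downward; lengths in m; the calibration is good to about 2 mm. A picture is of the moment at which its call begins: read the wrist's pose just before it.
- r.sign_off(): hands the job in; it is judged then, once.
The state is a dict: "clock": time; "q": joint angles; "qd": joint speeds; "effort": joint torques, N m; "tool_pos": TCP position; "tool_rot": TCP orientation; "contact_force": force on the tool from outside, world axes, zero at the start; "wrist_torque": the same for the moment, N m; "width": opening from 0.0 (shut) to 1.0 (fully open); "gripper_force": force on a finger pad.
Only numpy, scipy, OpenCV 4.12 (cv2) and the standard library are available. Lean on these libraries where they do the work, as an engineer would, in place of code of your own. Each camera call takes 0.05 s, during which the arm holds its last target. There are 200 camera calls.

TASK

The rinse jar and some of the cleaning bottles have been knocked over: stand the blue jar upright on the middle of its square mark, let go, and then scrub it out with the long brush, three full strokes from the floor of the jar up to near its mouth, and put the brush back in its holder, head down. Also stand every fallen bottle upright on the middle of the pad of its cap's colour (before or after the jar, in any order; not all four bottles need be there). Do not disturb the watch stand, the loupe or the blower, and leave everything standing still.

Things in the scene. Friction and masses are not known exactly. Their poses are not given: they have to be found in the camera images.
- bottle_red: square amber bottle with a paper label and a round red cap, about 160 g, may be absent: body 44 x 44 mm and 66 mm tall with a thick heavy base, then the cap 28 mm across and 18 mm tall (84 mm in all). Origin: centre of its base face. Own +x axis: base to cap (up when it stands); y and z are the normals of its flat sides. It starts lying on one side, origin 22 mm over the bench.
- bottle_yellow: square amber bottle with a paper label and a round yellow cap, about 160 g, may be absent: body 44 x 44 mm and 66 mm tall with a thick heavy base, then the cap 28 mm across and 18 mm tall (84 mm in all). Origin: centre of its base face. Own +x axis: base to cap (up when it stands); y and z are the normals of its flat sides. It starts lying on one side, origin 22 mm over the bench.
- bottle_green: square amber bottle with a paper label and a round green cap, about 160 g, may be absent: body 44 x 44 mm and 66 mm tall with a thick heavy base, then the cap 28 mm across and 18 mm tall (84 mm in all). Origin: centre of its base face. Own +x axis: base to cap (up when it stands); y and z are the normals of its flat sides. It starts lying on one side, origin 22 mm over the bench.
- bottle_blue: square amber bottle with a paper label and a round blue cap, about 160 g, may be absent: body 44 x 44 mm and 66 mm tall with a thick heavy base, then the cap 28 mm across and 18 mm tall (84 mm in all). Origin: centre of its base face. Own +x axis: base to cap (up when it stands); y and z are the normals of its flat sides. It starts lying on one side, origin 22 mm over the bench.
- pad_red: flat round target pad 76 mm across with red rim, white ring and red middle, printed on the bench (1 to 2 mm, does not stop anything). Origin: its centre, on the bench top; z up. The place of the bottle with the red cap.
- pad_yellow: flat round target pad 76 mm across with yellow rim, white ring and yellow middle, printed on the bench (1 to 2 mm, does not stop anything). Origin: its centre, on the bench top; z up. The place of the bottle with the yellow cap.
- pad_green: flat round target pad 76 mm across with green rim, white ring and green middle, printed on the bench (1 to 2 mm, does not stop anything). Origin: its centre, on the bench top; z up. The place of the bottle with the green cap.
- pad_blue: flat round target pad 76 mm across with blue rim, white ring and blue middle, printed on the bench (1 to 2 mm, does not stop anything). Origin: its centre, on the bench top; z up. The place of the bottle with the blue cap.
- jar: open square blue ceramic rinse jar, about 250 g: 62 x 62 mm outside, 95 mm tall, walls 4 mm (54 x 54 mm inside), floor 5 mm. Origin: centre of the outer underside. Own +x axis runs from the underside to the open mouth (straight up when it stands); y and z are the normals of its flat sides. It starts lying on one side, origin 31 mm over the bench.
- jar_mark: square mark, 86 mm, black border and white inside, flat on the bench (stops nothing), the jar's place. Origin: its centre, on the bench top.
- holder: brush holder, fixed: an upright square aluminium tube, 37 mm outside, 31 mm square inside, top edge 74 mm above the bench, on a dark 80 x 80 x 8 mm foot which is also the floor of the tube. Origin: centre of the underside, on the tube's axis; z up.
- brush: long brush standing head-down in the holder, 60 g, 205 mm long: origin at the lower end of the bristle head, z along the brush towards the handle. Bristle head 24 mm across, z 0 to 55 mm (rigid); steel stem 10 mm across to z 145 mm; orange square grip 16 x 16 mm from z 140 to 205 mm, its sides along x and y.
- brush_tip (a point): the lower end of the brush's bristle head, on its axis (the brush's origin)
- watch_stand: black watch stand with a watch on it, 60 x 80 mm, 91 mm tall, a bystander. Origin: centre of its underside.
- loupe: black eye loupe, 38 mm across, 34 mm tall, a bystander. Origin: centre of its underside.
- blower: red rubber dust blower standing on its base, 52 mm across, 100 mm tall, a bystander. Origin: centre of its underside.
Things that resemble listed ones, but are neither listed nor needed, are in the scene too. Leave any pink or turquoise look-alike of the bottle_green alone.

How it is judged:
By the outcome, as a careful person would: the job done as asked, in the order asked, and still so for the second after the job is handed in, with the robot touching nothing.
Of bottle_red, bottle_yellow, bottle_green, bottle_blue only 3 to 4 are there at a start; the rules pass over those that are not, and their reading is None.
At some moment in a run one of bottle_red, bottle_yellow, bottle_green, bottle_blue may be knocked a few centimetres aside while the robot is not near it.
It also fails if it takes over 210 s, if anything falls off the work surface, if the arm or the gripper's body presses on something with over 40 N, if the wrist force passes 120 N, or if a joint passes its speed limit or range.

## Working session

There is one attempt and no reset: what is moved stays moved. The work goes in short steps, Python scripts to look and compute and a tool call to move; the robot and the scene stay as the last step left them, time stands still between calls to the robot, and variables do not carry over. Pictures are saved under pics/ and viewed, at most 14 in all, crops included, and the job is handed in when it is done.

Besides the shell and the picture viewer there is one more tool, called as name(argument=value, ...), one argument or row to a line, values as JSON. servo_tool: Moves the arm, as the interface text tells. Its arguments: {"type":"object","properties":{"motion":{"type":"array","items":{"type":"object","properties":{"gripper":{"type":"number"},"x":{"type":"number","minimum":-1,"maximum":1},"y":{"type":"number","minimum":-1,"maximum":1},"z":{"type":"number","minimum":-1,"maximum":1},"turn":{"type":"number","minimum":-1,"maximum":1}}}},"squeeze":{"type":"number"}},"required":["motion"]}

```bash
ls; mkdir -p pics; python3 - <<'E'
from station import r
import cv2,numpy as np
o=r.get_obs();print({k:np.round(v,3).tolist() for k,v in o.items()},r.pinch_z)
for n in("scene","top"):
    c=r.capture(n);cv2.imwrite(f"pics/{n}0.png",c["pixels"]);np.savez(f"{n}0.npz",**c)
    print(n,c["fx"],c["cx"],c["cy"],np.round(c["world_from_camera"],3).tolist())
E
```

```text
pics
{'clock': 0.0, 'q': [-1.317, 0.529, 1.434, 0.0, 1.181, -0.178], 'qd': [-0.001, 0.0, -0.0, -0.001, -0.001, -0.001], 'effort': [-0.0, -44.235, -17.803, -0.0, 0.008, -0.0], 'tool_pos': [0.262, -0.567, 0.23], 'tool_rot': [-3.066, -0.674, 0.0], 'contact_force': [-0.401, -0.679, -1.488], 'wrist_torque': [-0.013, -0.018, -0.039], 'gripper_force': 0.0, 'width': 0.998} -0.0187
scene 378.7255925954628 324.6198184667728 198.58602594357257 [[-0.3, 0.594, -0.747, 1.341], [0.954, 0.197, -0.227, 0.199], [0.013, -0.78, -0.625, 0.703], [0.0, 0.0, 0.0, 1.0]]
top 418.0002833705066 321.47576628361475 198.41289259355364 [[-0.012, -0.998, 0.055, 0.491], [-1.0, 0.012, -0.002, -0.053], [0.002, -0.055, -0.998, 1.49], [0.0, 0.0, 0.0, 1.0]]
```

View pics/top0.png

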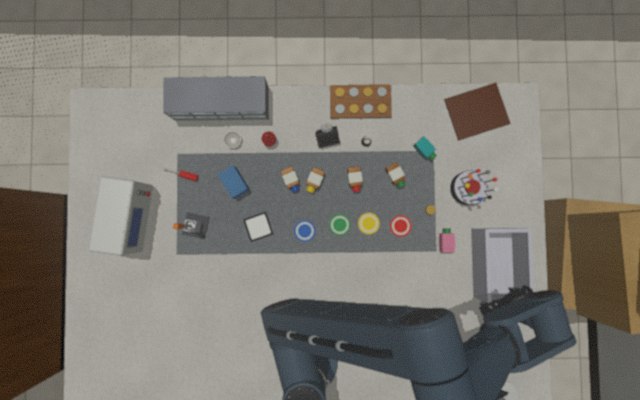

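View pics/scene0.png

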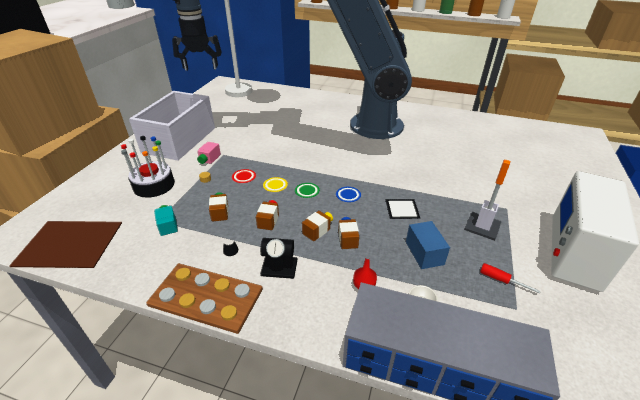

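```bash
cat > h.py <<'E'
import cv2,numpy as np
from scipy.spatial.transform import Rotation as R
from station import r
def shot(n,tag=None):
    o=r.get_obs();c=r.capture(n)
    if n=="wrist":
        T=np.eye(4);T[:3,:3]=R.from_rotvec(o["tool_rot"]).as_matrix();T[:3,3]=o["tool_pos"]
        c["world_from_camera"]=T@c["hand_eye"]
    if tag: cv2.imwrite(f"pics/{tag}.png",c["pixels"])
    return c
def ray(c,uv):
    uv=np.atleast_2d(uv).astype(float);T=c["world_from_camera"]
    d=np.c_[(uv[:,0]-c["cx"])/c["fx"],(uv[:,1]-c["cy"])/c["fy"],np.ones(len(uv))]
    return T[:3,3],d@T[:3,:3].T
def plane(c,uv,z):
    p,d=ray(c,uv);return p+d*((z-p[2])/d[:,2])[:,None]
def tri(c1,uv1,c2,uv2):
    (p,d),(q,e)=ray(c1,uv1),ray(c2,uv2);A=np.c_[d[0],-e[0]]
    s=np.linalg.lstsq(A,q-p,rcond=None)[0];a,b=p+s[0]*d[0],q+s[1]*e[0]
    return (a+b)/2,np.linalg.norm(a-b)
H=dict(red=[(0,6),(172,180)],orange=[(7,15)],yellow=[(22,33)],green=[(45,78)],blue=[(108,125)],steel=[(98,108)])
def mask(c,col,s=110,v=60,smax=255):
    h=cv2.cvtColor(c["pixels"],cv2.COLOR_BGR2HSV);m=0
    for a,b in H[col]: m=m|cv2.inRange(h,(a,s,v),(b,smax,255))
    return m
def blobs(m,amin=15):
    n,l,st,ce=cv2.connectedComponentsWithStats(m)
    return [(st[i,4],ce[i],(l==i)) for i in range(1,n) if st[i,4]>=amin]
E
python3 - <<'E'
from h import *
c=shot("top")
cv2.imwrite("pics/topc.png",cv2.resize(c["pixels"][120:265,160:450],None,fx=2.7,fy=2.7,interpolation=cv2.INTER_CUBIC))
for n,uv,z in [("jar",(233,182),.06),("bB",(291,180),.044),("bY",(315,180),.044),("bR",(355,179),.044),("bG",(397,175),.044),("pB",(305,231),0),("pG",(340,225),0),("pY",(369,223),0),("pR",(400,226),0),("mark",(258,227),0),("hold",(193,226),.05),("watch",(327,137),.09),("loupe",(366,141),.03),("blower",(269,139),.08)]:
    print(n,np.round(plane(c,uv,z)[0],3))
print(r.capture("wrist")["hand_eye"].round(3), R.from_rotvec(r.get_obs()["tool_rot"]).as_matrix().round(3))
E
```

```text
jar [0.63  0.246 0.06 ]
bB [0.636 0.048 0.044]
bY [ 0.635 -0.035  0.044]
bR [ 0.636 -0.174  0.044]
bG [ 0.649 -0.32   0.044]
pB [0.458 0.003 0.   ]
pG [ 0.477 -0.122  0.   ]
pY [ 0.483 -0.225  0.   ]
pR [ 0.471 -0.335  0.   ]
mark [0.474 0.17  0.   ]
hold [0.481 0.386 0.05 ]
watch [ 0.776 -0.078  0.09 ]
loupe [ 0.772 -0.216  0.03 ]
blower [0.773 0.119 0.08 ]
[[ 0.    -0.955 -0.296  0.076]
 [ 1.     0.     0.     0.   ]
 [ 0.    -0.296  0.955 -0.143]
 [ 0.     0.     0.     1.   ]] [[ 0.908  0.419 -0.   ]
 [ 0.419 -0.908  0.001]
 [ 0.    -0.001 -1.   ]]
```

View pics/topc.png

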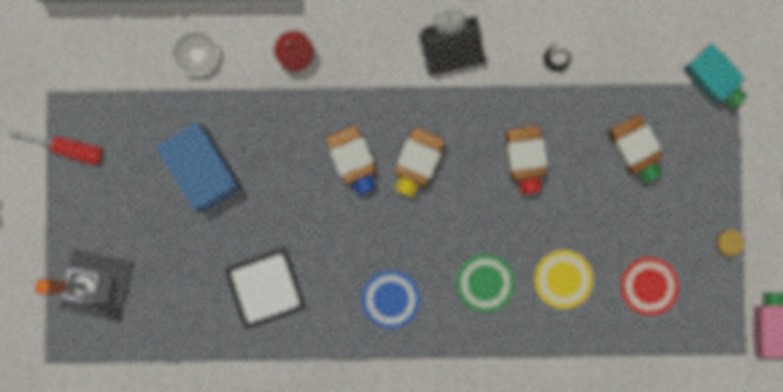

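servo_tool(
  motion=[
    {"x":0.9,"y":-0.5,"z":-0.5},
    {"x":0.9,"y":-0.5,"z":-0.5},
    {"x":0.9,"y":-0.5,"z":-0.5},
    {"x":0.9,"y":-0.5,"z":-0.5},
    {"x":0.9,"y":-0.5,"z":-0.5},
    {"x":0.9,"y":-0.5,"z":-0.5},
    {"x":0.9,"y":-0.5,"z":-0.5},
    {"x":0.9,"y":-0.5,"z":-0.5},
  ],
)

```text
invalid input at $.motion[0]: expected keys gripper, x, y, z, turn
```

servo_tool(
  motion=[
    {"x":0.9,"y":-0.5,"z":0,"turn":0.41},
    {"x":0.9,"y":-0.5,"z":0,"turn":0.41},
    {"x":0.9,"y":-0.5,"z":0,"turn":0.41},
    {"x":0.9,"y":-0.5,"z":0,"turn":0.41},
    {"x":0.9,"y":-0.5,"z":0,"turn":0.41},
    {"x":0.9,"y":-0.5,"z":0,"turn":0.41},
    {"x":0.9,"y":-0.5,"z":0,"turn":0.41},
    {"x":0.9,"y":-0.5,"z":0,"turn":0.41},
  ],
)

```text
invalid input at $.motion[0]: expected keys gripper, x, y, z, turn
```

```bash
python3 - <<'E'
from h import *
c=shot("wrist","w1");np.savez("w1.npz",**c)
print(c["fx"],c["cx"],c["cy"],c["world_from_camera"].round(3))
E
```

```text
332.66308564431114 321.3308852500682 200.8023231435432 [[ 0.42  -0.867 -0.269  0.331]
 [-0.908 -0.401 -0.123 -0.536]
 [-0.001  0.296 -0.955  0.374]
 [ 0.     0.     0.     1.   ]]
```

View pics/w1.png

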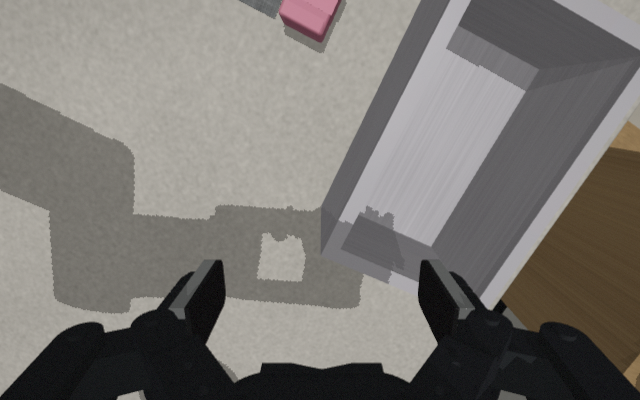

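servo_tool(
  motion=[
    {"x":0.9,"y":-0.5,"z":-0.6,"turn":0,"gripper":85},
    {"x":0.9,"y":-0.5,"z":-0.6,"turn":0,"gripper":85},
    {"x":0.9,"y":-0.5,"z":-0.6,"turn":0,"gripper":85},
    {"x":0.9,"y":-0.5,"z":-0.6,"turn":0,"gripper":85},
    {"x":0.9,"y":-0.5,"z":-0.6,"turn":0,"gripper":85},
    {"x":0.9,"y":-0.5,"z":-0.6,"turn":0,"gripper":85},
    {"x":0.9,"y":-0.5,"z":-0.6,"turn":0,"gripper":85},
    {"x":0.9,"y":-0.5,"z":-0.6,"turn":0,"gripper":85},
  ],
)

```text
clock: 0.92
tool_pos: [0.4177, -0.356, 0.3857]
tool_rot: [3.062, 0.682, 0.009]
contact_force: [0.4, -0.3, -0.2]
width: 0.998
gripper_force: 0.0
```

servo_tool(
  motion=[
    {"x":0.9,"y":-0.6,"z":0,"turn":0.41,"gripper":85},
    {"x":0.9,"y":-0.6,"z":0,"turn":0.41,"gripper":85},
    {"x":0.9,"y":-0.6,"z":0,"turn":0.41,"gripper":85},
    {"x":0.9,"y":-0.6,"z":0,"turn":0.41,"gripper":85},
    {"x":0.9,"y":-0.6,"z":0,"turn":0.41,"gripper":85},
    {"x":0.9,"y":-0.6,"z":0,"turn":0.41,"gripper":85},
    {"x":0.9,"y":-0.6,"z":0,"turn":0.41,"gripper":85},
    {"x":0.9,"y":-0.6,"z":0,"turn":0.41,"gripper":85},
  ],
)

```text
clock: 1.58
tool_pos: [0.5573, -0.1241, 0.3807]
tool_rot: [-3.139, -0.015, -0.001]
contact_force: [-0.6, -0.3, -0.3]
width: 0.995
gripper_force: 0.0
```

```bash
python3 - <<'E'
from h import *
c=shot("wrist","w2");np.savez("w2.npz",**c)
print(c["world_from_camera"].round(3),r.get_obs()["tool_pos"],r.get_obs()["clock"])
E
```

```text
[[ 0.01  -0.955 -0.295  0.633]
 [-1.    -0.01  -0.    -0.124]
 [-0.003  0.295 -0.955  0.524]
 [ 0.     0.     0.     1.   ]] [ 0.55613374 -0.12659769  0.38067935] 1.6333
```

View pics/w2.png

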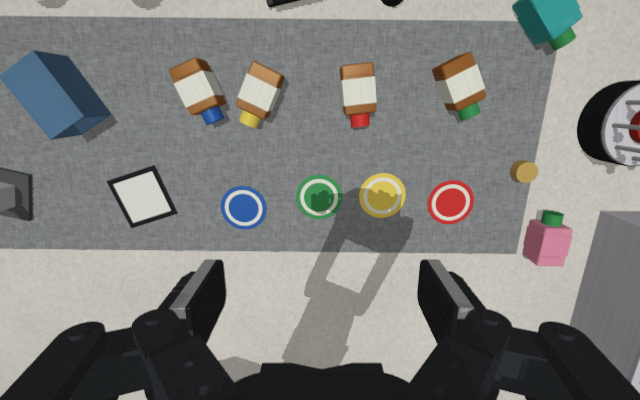

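servo_tool(
  motion=[
    {"x":0,"y":-0.9,"z":0,"turn":0,"gripper":85},
    {"x":0,"y":-0.9,"z":0,"turn":0,"gripper":85},
    {"x":0,"y":-0.9,"z":0,"turn":0,"gripper":85},
    {"x":0,"y":-0.9,"z":0,"turn":0,"gripper":85},
    {"x":0,"y":-0.9,"z":0,"turn":0,"gripper":85},
    {"x":0,"y":-0.9,"z":0,"turn":0,"gripper":85},
    {"x":0,"y":-0.9,"z":0,"turn":0,"gripper":85},
  ],
)

```text
clock: 2.22
tool_pos: [0.5539, 0.0983, 0.3811]
tool_rot: [-3.141, -0.011, 0.001]
contact_force: [1.1, -0.3, 0.7]
width: 0.994
gripper_force: 0.0
```

```bash
python3 - <<'E'
from h import *
c2=shot("wrist","w3");np.savez("w3.npz",**c2)
c1=dict(np.load("w2.npz"))
print(r.get_obs()["tool_pos"],r.get_obs()["clock"])
def feats(c):
    f={}
    for col in("red","yellow","green","blue"):
        m=mask(c,col); 
        for a,ce,l in blobs(cv2.morphologyEx(m,cv2.MORPH_CLOSE,np.ones((3,3))),60):
            p=plane(c,ce,0.0)[0]
            if .35<p[0]<.75 and -.42<p[1]<.4: f.setdefault(col,[]).append((int(a),ce.round(1),p.round(3)))
    return f
for c in(c1,c2):
    for k,v in feats(c).items(): print(k,*[(a,b.tolist(),p.tolist()) for a,b,p in v],sep="\n  ")
E
```

```text
[0.55419556 0.09617709 0.38100072] 2.2667
red
  (241, [359.5, 119.7], [0.602, -0.181, -0.0])
  (496, [450.2, 201.0], [0.473, -0.336, 0.0])
  (659, [450.4, 202.2], [0.471, -0.337, 0.0])
yellow
  (233, [248.9, 118.9], [0.601, -0.012, 0.0])
  (498, [381.8, 194.9], [0.482, -0.223, 0.0])
  (667, [381.8, 195.5], [0.481, -0.223, 0.0])
green
  (223, [468.7, 111.5], [0.616, -0.347, 0.0])
  (395, [319.4, 195.8], [0.479, -0.121, 0.0])
  (627, [318.5, 197.0], [0.477, -0.119, 0.0])
blue
  (267, [212.0, 115.0], [0.606, 0.044, 0.0])
  (441, [243.5, 206.2], [0.46, 0.005, 0.0])
  (630, [243.1, 207.7], [0.458, 0.006, 0.0])
red
  (267, [511.3, 117.9], [0.602, -0.192, 0.0])
  (494, [585.1, 199.1], [0.473, -0.337, 0.0])
  (660, [585.7, 200.2], [0.471, -0.338, 0.0])
yellow
  (266, [401.2, 115.9], [0.604, -0.023, 0.0])
  (495, [517.9, 192.5], [0.483, -0.224, 0.0])
  (667, [517.9, 193.6], [0.482, -0.224, 0.0])
green
  (238, [622.0, 110.5], [0.614, -0.358, 0.0])
  (396, [454.5, 193.9], [0.48, -0.12, 0.0])
  (637, [454.2, 195.3], [0.478, -0.12, 0.0])
blue
  (234, [364.1, 114.5], [0.605, 0.034, 0.0])
  (452, [377.4, 205.5], [0.459, 0.005, 0.0])
  (639, [377.3, 206.3], [0.458, 0.005, 0.0])
```

View pics/w3.png

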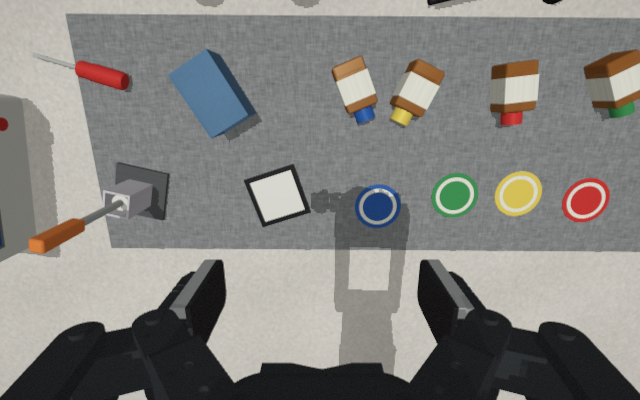

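```bash
cat > meas.py <<'E'
from h import *
def bot(c,capuv,ztop=.044):
    # white label blob nearest cap
    h=cv2.cvtColor(c["pixels"],cv2.COLOR_BGR2HSV);m=cv2.inRange(h,(0,0,150),(180,60,255))
    best=min(blobs(m,150),key=lambda b:np.linalg.norm(b[1]-capuv) if b[0]<2500 else 1e9)
    return best[1]
E
python3 - <<'E'
from meas import *
c1,c2=dict(np.load("w2.npz")),dict(np.load("w3.npz"))
caps=dict(red=((359.5,119.7),(511.3,117.9)),yellow=((248.9,118.9),(401.2,115.9)),green=((468.7,111.5),(622,110.5)),blue=((212,115),(364.1,114.5)))
for k,(a,b) in caps.items():
    A,B=bot(c1,a),bot(c2,b);cp,e=tri(c1,a,c2,b);lb,e2=tri(c1,A,c2,B)
    l1,l2=plane(c1,A,.044)[0],plane(c2,B,.044)[0];q1,q2=plane(c1,a,.026)[0],plane(c2,b,.026)[0]
    d=q1-l1;print(k,"cap",cp.round(3),"label tri",lb.round(3),round(e2,4),"lab@44",l1.round(3),l2.round(3),"capmid",q1.round(3),q2.round(3),"yaw",np.degrees(np.arctan2(d[1],d[0])).round(1))
def rect(m):
    k=max(cv2.findContours(m,cv2.RETR_EXTERNAL,cv2.CHAIN_APPROX_NONE)[0],key=cv2.contourArea)
    return k,cv2.boxPoints(cv2.minAreaRect(k)),cv2.contourArea(k)
for c in(c1,c2):
    h=cv2.cvtColor(c["pixels"],cv2.COLOR_BGR2HSV)
    print("jarhsv",h[90,205 if c is c2 else 45])
    m=mask(c,"steel",70,80)|mask(c,"blue",70,80);m[:,320:]=0
    print("jar depth")
    k,b,a=rect(m);print(a,plane(c,b,.062).round(3).tolist(),plane(c,b.mean(0),.062).round(3))
    m=cv2.inRange(h,(0,0,170),(180,50,255));m[:, 335:]=0;m[:150]=0;m[240:]=0
    if c is c2: m[:,:230]=0
    k,b,a=rect(m);p=plane(c,b,0);print("mark",a,p.round(3).tolist(),p.mean(0).round(4),[np.linalg.norm(p[i]-p[i-1]).round(3) for i in range(4)])
s=dict(np.load("scene0.npz"))
cv2.imwrite("pics/sc.png",cv2.resize(s["pixels"][140:310,290:550],None,fx=3,fy=3,interpolation=cv2.INTER_CUBIC))
E
```

```text
red cap [ 0.603 -0.179  0.024] label tri [ 0.643 -0.174  0.045] 0.0003 lab@44 [ 0.643 -0.174  0.044] [ 0.643 -0.174  0.044] capmid [ 0.603 -0.178  0.026] [ 0.603 -0.178  0.026] yaw -173.7
yellow cap [ 0.604 -0.017  0.026] label tri [ 0.64  -0.034  0.045] 0.0003 lab@44 [ 0.64  -0.034  0.044] [ 0.64  -0.034  0.044] capmid [ 0.603 -0.017  0.026] [ 0.605 -0.017  0.026] yaw 156.0
green cap [ 0.616 -0.336  0.026] label tri [ 0.653 -0.321  0.037] 0.0011 lab@44 [ 0.654 -0.318  0.044] [ 0.653 -0.315  0.044] capmid [ 0.616 -0.336  0.026] [ 0.615 -0.336  0.026] yaw -154.4
blue cap [0.607 0.037 0.025] label tri [0.644 0.052 0.045] 0.0004 lab@44 [0.643 0.052 0.044] [0.644 0.052 0.044] capmid [0.608 0.036 0.026] [0.606 0.037 0.026] yaw -155.6
jarhsv [104 110 139]
jar depth
3741.0 [[0.656, 0.3, 0.062], [0.7, 0.231, 0.062], [0.606, 0.168, 0.062], [0.556, 0.239, 0.062]] [[0.631 0.235 0.062]]
mark 1644.5 [[0.495, 0.215, 0.0], [0.525, 0.152, 0.0], [0.453, 0.127, 0.0], [0.421, 0.193, 0.0]] [0.4735 0.1716 0.    ] [np.float64(0.077), np.float64(0.07), np.float64(0.076), np.float64(0.073)]
jarhsv [104 108 153]
jar depth
3564.5 [[0.656, 0.3, 0.062], [0.689, 0.246, 0.062], [0.607, 0.192, 0.062], [0.57, 0.248, 0.062]] [[0.632 0.247 0.062]]
mark 1661.0 [[0.496, 0.214, 0.0], [0.521, 0.149, 0.0], [0.453, 0.126, 0.0], [0.427, 0.194, 0.0]] [0.4741 0.1709 0.    ] [np.float64(0.073), np.float64(0.07), np.float64(0.072), np.float64(0.073)]
```

View pics/sc.png

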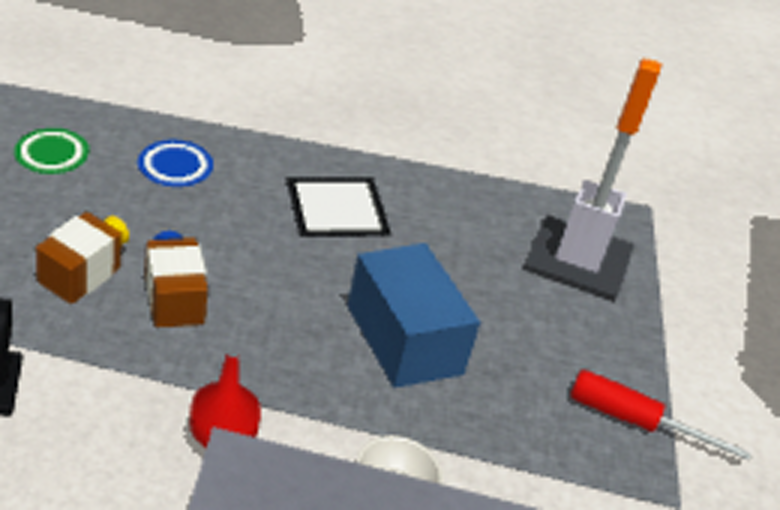

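```bash
cat > go.py <<'E'
import sys
from h import *
def go(x,y,z,yaw):
    o=r.get_obs();M=R.from_rotvec(o["tool_rot"]).as_matrix();d=M.T@(np.array([x,y,z])-o["tool_pos"])
    cy=np.degrees(np.arctan2(M[1,0],M[0,0]));t=(cy-yaw+90)%180-90
    print("shift",(d/.25).round(3),"turn",round(t/60,3),"pos",o["tool_pos"].round(4),"yaw",cy.round(2),"tilt",np.degrees(np.arccos(-M[2,2])).round(2),"q6",o["q"][5].round(2),"t",o["clock"])
if __name__=="__main__": go(*map(float,sys.argv[1:5]))
E
python3 go.py .628 -.1757 .12 6.3
```

```text
shift [0.29  1.088 1.045] turn -0.1 pos [0.5542 0.0962 0.381 ] yaw 0.31 tilt 0.07 q6 1.54 t 2.2667
```

servo_tool(
  motion=[
    {"x":0.29,"y":1,"z":0.8,"turn":-0.1,"gripper":66},
    {"x":0.29,"y":1,"z":0.8,"turn":-0.1,"gripper":66},
    {"x":0.29,"y":1,"z":0.8,"turn":-0.1,"gripper":66},
    {"x":0.29,"y":1,"z":0.8,"turn":-0.1,"gripper":66},
    {"x":0.29,"y":1,"z":0.8,"turn":-0.1,"gripper":66},
    {"x":0.29,"y":1,"z":0.8,"turn":-0.1,"gripper":66},
    {"x":0.29,"y":1,"z":0.8,"turn":-0.1,"gripper":66},
    {"x":0.29,"y":1,"z":0.8,"turn":-0.1,"gripper":66},
  ],
)

```text
clock: 2.93
tool_pos: [0.6269, -0.159, 0.1793]
tool_rot: [3.136, 0.164, -0.002]
contact_force: [0.4, 0.2, 0.4]
width: 0.774
gripper_force: 0.0
```

servo_tool(
  motion=[
    {"x":0,"y":0.09,"z":0.2,"turn":0,"gripper":66},
    {"x":0,"y":0.09,"z":0.2,"turn":0,"gripper":66},
    {"x":0,"y":0.09,"z":0.2,"turn":0,"gripper":66},
  ],
)

```text
clock: 3.18
tool_pos: [0.6266, -0.179, 0.1268]
tool_rot: [-3.134, -0.162, 0.013]
contact_force: [0.3, 0.1, 0.7]
width: 0.773
gripper_force: 0.0
```

```bash
python3 go.py .628 -.1757 .005 6.3;python3 -c "
from h import *
c=shot('wrist');np.savez('w4.npz',**c);from meas import bot
for col in ['red']:
  for a,ce,l in blobs(mask(c,col),60): print(a,ce,plane(c,ce,.026)[0].round(4), bot(c,ce),plane(c,bot(c,ce),.044)[0].round(4))"
```

```text
shift [ 0.011 -0.011  0.487] turn -0.007 pos [ 0.6266 -0.179   0.1268] yaw 5.91 tilt 0.53 q6 1.02 t 3.1833
631 [317.93343899 232.29477021] [ 0.5994 -0.1788  0.026 ] [350.52855543 335.89585666] [ 0.5187 -0.214   0.044 ]
123 [470.69918699 382.04878049] [ 0.4647 -0.3349  0.026 ] [350.52855543 335.89585666] [ 0.5187 -0.214   0.044 ]
```

servo_tool(
  motion=[
    {"x":0.01,"y":-0.01,"z":0.487,"turn":0,"gripper":66},
    {"x":0.01,"y":-0.01,"z":0.487,"turn":0,"gripper":66},
    {"x":0.01,"y":-0.01,"z":0.487,"turn":0,"gripper":66},
    {"x":0.01,"y":-0.01,"z":0.487,"turn":0,"gripper":66},
    {"x":0.01,"y":-0.01,"z":0.487,"turn":0,"gripper":38},
    {"x":0.01,"y":-0.01,"z":0.487,"turn":0,"gripper":38},
    {"x":0.01,"y":-0.01,"z":0.487,"turn":0,"gripper":38},
    {"x":0.01,"y":-0.01,"z":0.487,"turn":0,"gripper":38},
  ],
  squeeze=20,
)

```text
clock: 3.9
tool_pos: [0.6348, -0.1741, 0.0135]
tool_rot: [3.134, 0.17, 0.009]
contact_force: [-0.8, 0.7, -2.0]
width: 0.51
gripper_force: 28.2
```

servo_tool(
  motion=[
    {"x":0,"y":0,"z":0,"turn":0,"gripper":38},
    {"x":0,"y":0,"z":-0.2,"turn":0,"gripper":38},
    {"x":0,"y":0,"z":-0.3,"turn":0,"gripper":38},
    {"x":0,"y":0,"z":-0.3,"turn":0,"gripper":38},
    {"x":0,"y":0,"z":-0.3,"turn":0,"gripper":38},
  ],
)

```text
clock: 4.32
tool_pos: [0.6348, -0.1743, 0.0885]
tool_rot: [3.133, 0.17, 0.01]
contact_force: [0.2, 0.1, -1.4]
width: 0.509
gripper_force: 28.3
```

```bash
python3 -c "
from h import *
c=shot('wrist','w5');s=shot('scene')
cv2.imwrite('pics/s5.png',cv2.hconcat([c['pixels'],cv2.resize(s['pixels'][100:300,120:360],None,fx=2,fy=2)])[:, 160:960])"
```

```text
(no output)
```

View pics/s5.png

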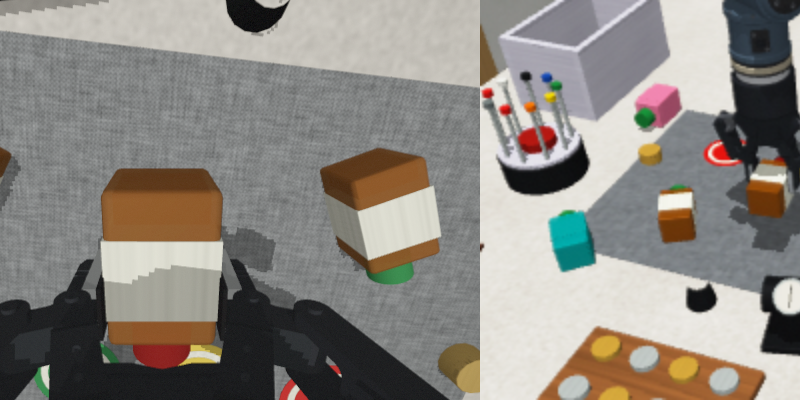

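servo_tool(
  motion=[
    {"x":0,"y":0,"z":0.19,"turn":0,"gripper":38},
    {"x":0,"y":0,"z":0.19,"turn":0,"gripper":38},
    {"x":0,"y":0,"z":0.19,"turn":0,"gripper":42},
    {"x":0,"y":0,"z":0.19,"turn":0,"gripper":42},
  ],
)

```text
clock: 4.75
tool_pos: [0.6313, -0.1728, 0.0357]
tool_rot: [-3.135, -0.17, 0.005]
contact_force: [0.2, -0.3, -1.3]
width: 0.509
gripper_force: 28.1
```

servo_tool(
  motion=[
    {"x":0,"y":0,"z":0,"turn":0,"gripper":43},
    {"x":0,"y":0,"z":0,"turn":0,"gripper":43},
  ],
)

```text
clock: 4.92
tool_pos: [0.6335, -0.1738, 0.0385]
tool_rot: [3.136, 0.17, 0.004]
contact_force: [0.1, 0.8, -1.3]
width: 0.512
gripper_force: 28.1
```

servo_tool(
  motion=[
    {"x":0,"y":0,"z":0,"turn":0,"gripper":43.4},
    {"x":0,"y":0,"z":0,"turn":0,"gripper":43.4},
  ],
)

```text
clock: 5.08
tool_pos: [0.6332, -0.1736, 0.0383]
tool_rot: [3.136, 0.17, 0.003]
contact_force: [0.3, -0.4, -2.5]
width: 0.512
gripper_force: 28.1
```

```bash
cat > lab.py <<'E'
from h import *
# tilt of held bottle: brown/label depth points in the wrist view near the fingers, in world
def held(col):
    c=shot('wrist');d=c["depth"]
    m=mask(c,col);bs=[(a,ce.round(0).tolist()) for a,ce,l in blobs(m,40)]
    v,u=np.mgrid[0:400:4,262:381:6];z=d[v,u];p,dr=ray(c,np.c_[u.ravel(),v.ravel()])
    P=p+dr*z.ravel()[:,None];P=P[(z.ravel()>0)&(P[:,2]>.02)&(P[:,2]<.14)]
    T=c["world_from_camera"];o=r.get_obs();M=R.from_rotvec(o["tool_rot"]).as_matrix();Q=(P-o["tool_pos"])@M
    Q=Q[abs(Q[:,1])<.015]
    for x in np.arange(-.05,.09,.01):
        s=Q[(Q[:,0]>=x)&(Q[:,0]<x+.01)]
        if len(s): print("x%.3f z %.3f..%.3f"%(x+.005,(-s[:,2]+o["tool_pos"][2]).min(),(-s[:,2]+o["tool_pos"][2]).max()),end="; ")
    print(bs)
if __name__=="__main__":
    import sys;held(sys.argv[1])
E
python3 lab.py red
```

```text
x-0.035 z 0.056..0.063; x-0.025 z 0.062..0.070; x-0.015 z 0.069..0.072; x-0.005 z 0.069..0.072; x0.005 z 0.069..0.115; x0.015 z 0.069..0.131; x0.025 z 0.069..0.072; x0.035 z 0.069..0.071; x0.045 z 0.029..0.071; [(np.int32(1137), [321.0, 355.0])]
```

servo_tool(
  motion=[
    {"x":0,"y":0,"z":0,"turn":0,"gripper":43.8},
    {"x":0,"y":0,"z":0,"turn":0,"gripper":43.8},
  ],
)

```text
clock: 5.3
tool_pos: [0.6327, -0.1734, 0.0374]
tool_rot: [3.137, 0.17, 0.001]
contact_force: [-0.3, 0.1, -1.4]
width: 0.515
gripper_force: 11.5
```

servo_tool(
  motion=[
    {"x":0,"y":0,"z":0,"turn":0,"gripper":44.1},
    {"x":0,"y":0,"z":0,"turn":0,"gripper":44.1},
  ],
)

```text
clock: 5.47
tool_pos: [0.6327, -0.1733, 0.0374]
tool_rot: [3.137, 0.17, 0.001]
contact_force: [0.8, -0.1, 0.1]
width: 0.515
gripper_force: 0.6
```

```bash
python3 lab.py red
```

```text
x-0.045 z 0.028..0.036; x-0.035 z 0.027..0.038; x-0.025 z 0.037..0.045; x-0.015 z 0.044..0.046; x-0.005 z 0.044..0.046; x0.005 z 0.044..0.114; x0.015 z 0.044..0.130; x0.025 z 0.043..0.046; x0.035 z 0.044..0.046; x0.045 z 0.025..0.045; [(np.int32(990), [322.0, 323.0])]
```

servo_tool(
  motion=[
    {"x":0,"y":0,"z":0,"turn":0,"gripper":60},
    {"x":0,"y":0,"z":0,"turn":0,"gripper":60},
    {"x":-0.1,"y":0,"z":-0.5,"turn":0,"gripper":60},
    {"x":-0.1,"y":0,"z":-0.5,"turn":0,"gripper":60},
    {"x":-0.1,"y":0,"z":-0.5,"turn":0,"gripper":60},
    {"x":-0.1,"y":0,"z":-0.5,"turn":0,"gripper":60},
    {"x":-0.1,"y":0,"z":-0.5,"turn":0,"gripper":60},
  ],
)

```text
clock: 6.1
tool_pos: [0.6095, -0.1771, 0.1658]
tool_rot: [3.133, 0.169, 0.01]
contact_force: [0.1, -0.4, -1.0]
width: 0.702
gripper_force: 0.0
```

```bash
cat > cap.py <<'E'
from h import *
import sys
from go import go
def cap(col,zt,off=.009,near=None):
    c=shot("wrist")
    cand=[]
    for a,ce,l in blobs(cv2.morphologyEx(mask(c,col),cv2.MORPH_CLOSE,np.ones((5,5))),150):
        p=plane(c,ce,.026)[0]
        if p[0]>.55 or near is not None: cand.append((a,ce,p))
    a,ce,p=max(cand,key=lambda t:t[0])
    h=cv2.cvtColor(c["pixels"],cv2.COLOR_BGR2HSV)
    m=cv2.inRange(h,(0,0,150),(180,70,255));best=None
    for b in blobs(m,200):
        q=plane(c,b[1],.044)[0];D=np.linalg.norm((q-p)[:2])
        if .02<D<.06 and b[0]<9000: best=q if best is None or abs(D-.042)<abs(np.linalg.norm((best-p)[:2])-.042) else best
    print("cap",a,ce.round(0),p.round(4),"label",None if best is None else best.round(4))
    if best is not None:
        d=(p-best)[:2];L=np.linalg.norm(d);d/=L;yaw=np.degrees(np.arctan2(d[1],d[0]));print("L",L.round(4),"yaw",yaw.round(1))
        t=best[:2]+d*(.042+off);go(*t,zt,yaw)
if __name__=="__main__": cap(sys.argv[1],float(sys.argv[2]))
E
python3 cap.py red .004
```

```text
cap 535 [320. 203.] [ 0.596  -0.1778  0.026 ] label [ 0.6386 -0.1723  0.044 ]
L 0.0429 yaw -172.7
shift [-0.083  0.     0.638] turn -0.019 pos [ 0.6082 -0.1763  0.1635] yaw 6.19 tilt 0.17 q6 1.0 t 6.15
```

servo_tool(
  motion=[
    {"x":-0.083,"y":0,"z":0.4,"turn":-0.01,"gripper":46},
    {"x":-0.083,"y":0,"z":0.4,"turn":-0.01,"gripper":46},
    {"x":-0.083,"y":0,"z":0.4,"turn":-0.01,"gripper":46},
    {"x":-0.083,"y":0,"z":0.4,"turn":-0.01,"gripper":46},
    {"x":-0.083,"y":0,"z":0.4,"turn":-0.01,"gripper":46},
    {"x":-0.083,"y":0,"z":0.4,"turn":-0.01,"gripper":46},
  ],
)

```text
clock: 6.65
tool_pos: [0.588, -0.1786, 0.0622]
tool_rot: [3.136, 0.186, 0.002]
contact_force: [1.0, 0.0, 0.4]
width: 0.539
gripper_force: 0.0
```

```bash
python3 go.py .5876 -.1780 .004 7
```

```text
shift [-0.002 -0.003  0.233] turn -0.003 pos [ 0.588  -0.1786  0.0622] yaw 6.8 tilt 0.06 q6 0.98 t 6.65
```

servo_tool(
  motion=[
    {"x":0,"y":0,"z":0.233,"turn":0,"gripper":46},
    {"x":0,"y":0,"z":0.233,"turn":0,"gripper":46},
    {"x":0,"y":0,"z":0.233,"turn":0,"gripper":46},
    {"x":0,"y":0,"z":0.233,"turn":0,"gripper":24},
    {"x":0,"y":0,"z":0.233,"turn":0,"gripper":24},
    {"x":0,"y":0,"z":0.233,"turn":0,"gripper":24},
    {"x":0,"y":0,"z":0.233,"turn":0,"gripper":24},
    {"x":0,"y":0,"z":0.233,"turn":0,"gripper":24},
  ],
)

```text
clock: 7.32
tool_pos: [0.5885, -0.1789, 0.0055]
tool_rot: [3.134, 0.186, 0.005]
contact_force: [-0.2, -0.1, 2.7]
width: 0.311
gripper_force: 19.9
```

servo_tool(
  motion=[
    {"x":0,"y":0,"z":-0.1,"turn":0,"gripper":24},
    {"x":0,"y":0,"z":-0.2,"turn":0,"gripper":24},
    {"x":0,"y":0,"z":-0.3,"turn":0,"gripper":24},
    {"x":0,"y":0,"z":-0.33,"turn":0,"gripper":24},
    {"x":0,"y":0,"z":-0.33,"turn":0,"gripper":24},
    {"x":0,"y":0,"z":-0.33,"turn":0,"gripper":24},
  ],
)

```text
clock: 7.82
tool_pos: [0.5867, -0.1782, 0.0863]
tool_rot: [3.136, 0.186, -0.0]
contact_force: [-0.7, 0.4, -2.9]
width: 0.313
gripper_force: 21.5
```

```bash
python3 lab.py red; python3 -c "
from h import *
c=shot('wrist');s=shot('scene')
cv2.imwrite('pics/s6.png',cv2.hconcat([c['pixels'],cv2.resize(s['pixels'][100:300,120:360],None,fx=2,fy=2)])[:, 160:960])"
```

```text
x-0.015 z 0.097..0.124; x-0.005 z 0.096..0.128; x0.005 z 0.101..0.127; x0.015 z 0.096..0.139; x0.025 z 0.100..0.113; x0.035 z 0.107..0.114; x0.045 z 0.100..0.108; x0.055 z 0.094..0.102; x0.065 z 0.088..0.096; x0.075 z 0.083..0.090; x0.085 z 0.080..0.084; [(np.int32(3084), [321.0, 256.0]), (np.int32(486), [517.0, 332.0]), (np.int32(146), [469.0, 362.0])]
```

View pics/s6.png

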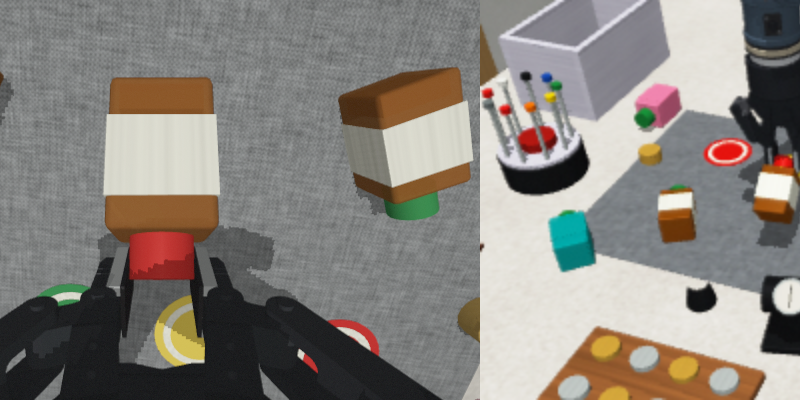

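servo_tool(
  motion=[
    {"x":0,"y":0,"z":0,"turn":0,"gripper":26.3},
    {"x":0,"y":0,"z":0,"turn":0,"gripper":26.5},
    {"x":0,"y":0,"z":0,"turn":0,"gripper":26.5},
    {"x":0,"y":0,"z":0,"turn":0,"gripper":26.5},
  ],
)

```text
clock: 8.3
tool_pos: [0.5869, -0.1782, 0.0858]
tool_rot: [-3.136, -0.186, 0.001]
contact_force: [0.5, -0.0, -1.5]
width: 0.316
gripper_force: 21.5
```

```bash
python3 lab.py red
```

```text
x-0.015 z 0.098..0.135; x-0.005 z 0.095..0.129; x0.005 z 0.107..0.127; x0.015 z 0.100..0.139; x0.025 z 0.102..0.112; x0.035 z 0.106..0.113; x0.045 z 0.101..0.108; x0.055 z 0.095..0.101; x0.065 z 0.087..0.095; x0.075 z 0.082..0.089; x0.085 z 0.080..0.083; [(np.int32(3071), [321.0, 256.0]), (np.int32(489), [517.0, 332.0]), (np.int32(142), [470.0, 362.0])]
```

servo_tool(
  motion=[
    {"x":0,"y":0,"z":0,"turn":0,"gripper":26.7},
    {"x":0,"y":0,"z":0,"turn":0,"gripper":26.7},
    {"x":0,"y":0,"z":0,"turn":0,"gripper":26.7},
  ],
)

```text
clock: 8.6
tool_pos: [0.5871, -0.1783, 0.0864]
tool_rot: [3.136, 0.186, 0.0]
contact_force: [-0.1, 0.3, -1.9]
width: 0.32
gripper_force: 21.5
```

```bash
python3 lab.py red
```

```text
x-0.015 z 0.098..0.136; x-0.005 z 0.096..0.128; x0.005 z 0.108..0.131; x0.015 z 0.099..0.140; x0.025 z 0.101..0.113; x0.035 z 0.106..0.114; x0.045 z 0.101..0.108; x0.055 z 0.094..0.102; x0.065 z 0.088..0.096; x0.075 z 0.082..0.090; x0.085 z 0.080..0.083; [(np.int32(3071), [321.0, 256.0]), (np.int32(478), [517.0, 332.0]), (np.int32(148), [469.0, 362.0])]
```

servo_tool(
  motion=[
    {"x":0,"y":0,"z":0,"turn":0,"gripper":27.2},
    {"x":0,"y":0,"z":0,"turn":0,"gripper":27.5},
    {"x":0,"y":0,"z":0,"turn":0,"gripper":27.5},
  ],
)

```text
clock: 8.9
tool_pos: [0.587, -0.1783, 0.0864]
tool_rot: [3.136, 0.186, -0.0]
contact_force: [-0.9, 0.3, -2.5]
width: 0.32
gripper_force: 8.9
```

servo_tool(
  motion=[
    {"x":0,"y":0,"z":0,"turn":0,"gripper":27.7},
    {"x":0,"y":0,"z":0,"turn":0,"gripper":27.7},
    {"x":0,"y":0,"z":0,"turn":0,"gripper":27.7},
  ],
)

```text
clock: 9.15
tool_pos: [0.5871, -0.1783, 0.0863]
tool_rot: [3.136, 0.186, 0.0]
contact_force: [-0.7, 0.7, -0.4]
width: 0.325
gripper_force: 4.5
```

```bash
python3 lab.py red
```

```text
x-0.015 z 0.092..0.120; x-0.005 z 0.092..0.124; x0.005 z 0.086..0.125; x0.015 z 0.087..0.139; x0.025 z 0.088..0.107; x0.035 z 0.042..0.091; x0.045 z 0.029..0.037; [(np.int32(4144), [321.0, 258.0]), (np.int32(465), [517.0, 332.0]), (np.int32(155), [470.0, 362.0])]
```

servo_tool(
  motion=[
    {"x":0,"y":0,"z":0.04,"turn":0,"gripper":27.6},
    {"x":0,"y":0,"z":0.08,"turn":0,"gripper":27.6},
    {"x":0,"y":0,"z":0.09,"turn":0,"gripper":27.6},
    {"x":0,"y":0,"z":0.09,"turn":0,"gripper":27.6},
    {"x":0,"y":0,"z":0.09,"turn":0,"gripper":27.8},
    {"x":0,"y":0,"z":0.09,"turn":0,"gripper":27.8},
  ],
)

```text
clock: 9.7
tool_pos: [0.5914, -0.1787, 0.067]
tool_rot: [3.133, 0.184, 0.015]
contact_force: [2.7, 3.4, 15.5]
width: 0.326
gripper_force: 14.2
```

```bash
python3 lab.py red
```

```text
x-0.015 z 0.072..0.103; x-0.005 z 0.072..0.105; x0.005 z 0.085..0.105; x0.015 z 0.068..0.140; x0.025 z 0.069..0.088; x0.035 z 0.022..0.071; [(np.int32(4163), [321.0, 258.0]), (np.int32(112), [534.0, 351.0]), (np.int32(60), [469.0, 361.0])]
```

servo_tool(
  motion=[
    {"x":0,"y":0,"z":-0.01,"turn":0,"gripper":29},
    {"x":0,"y":0,"z":-0.01,"turn":0,"gripper":45},
    {"x":0,"y":0,"z":-0.01,"turn":0,"gripper":45},
    {"x":0,"y":0,"z":-0.01,"turn":0,"gripper":45},
  ],
)

```text
clock: 10.08
tool_pos: [0.5863, -0.178, 0.0653]
tool_rot: [-3.135, -0.186, 0.003]
contact_force: [-0.0, -0.9, -0.5]
width: 0.528
gripper_force: 0.0
```

```bash
python3 lab.py red
```

```text
x0.005 z 0.065..0.140; x0.015 z 0.084..0.140; x0.025 z 0.066..0.087; x0.035 z 0.066..0.086; x0.045 z 0.027..0.067; [(np.int32(4156), [323.0, 229.0]), (np.int32(130), [495.0, 366.0]), (np.int32(107), [461.0, 393.0])]
```

```bash
cat > top.py <<'E'
from h import *
import sys
from go import go
def topc(col,zt=None,near=None,show=True):
    c=shot("wrist");out=[]
    for a,ce,l in blobs(cv2.morphologyEx(mask(c,col),cv2.MORPH_CLOSE,np.ones((5,5))),200):
        # keep only pixels whose depth puts them on the cap's top
        v,u=np.nonzero(l);z=c["depth"][v,u];p,d=ray(c,np.c_[u,v]);P=p+d*z[:,None]
        k=(z>0)&(abs(P[:,2]-.084)<.006)
        if k.sum()>80:
            (cx,cy),rad=cv2.minEnclosingCircle(np.c_[u,v][k].astype(np.float32))
            hull=np.c_[u,v][k];e=plane(c,np.c_[u,v][k],.084);ctr=(e.max(0)+e.min(0))/2
            out.append((k.sum(),np.median(P[k,2]).round(4),ctr.round(4),(e.max(0)-e.min(0)).round(4)));print(*out[-1])
    return out
if __name__=="__main__":
    o=topc(sys.argv[1])
    if o and len(sys.argv)>3: p=max(o,key=lambda t:t[0])[2];go(p[0],p[1],float(sys.argv[2]),float(sys.argv[3]))
E
python3 top.py red .05 7
```

```text
3758 0.0846 [ 0.6099 -0.1764  0.084 ] [0.0303 0.028  0.    ]
shift [0.094 0.004 0.061] turn -0.004 pos [ 0.5864 -0.1781  0.0653] yaw 6.79 tilt 0.11 q6 0.98 t 10.1833
```

servo_tool(
  motion=[
    {"x":0.094,"y":0.004,"z":0,"turn":0,"gripper":45},
    {"x":0.094,"y":0.004,"z":0.045,"turn":0,"gripper":45},
    {"x":0.094,"y":0.004,"z":0.045,"turn":0,"gripper":45},
    {"x":0.094,"y":0.004,"z":0.045,"turn":0,"gripper":24},
    {"x":0.094,"y":0.004,"z":0.045,"turn":0,"gripper":24},
    {"x":0.094,"y":0.004,"z":0.045,"turn":0,"gripper":24},
    {"x":0.094,"y":0.004,"z":0.045,"turn":0,"gripper":24},
  ],
  squeeze=50,
)

```text
clock: 10.77
tool_pos: [0.6095, -0.1764, 0.0547]
tool_rot: [-3.135, -0.186, 0.002]
contact_force: [0.0, -0.1, -2.1]
width: 0.495
gripper_force: 52.3
```

servo_tool(
  motion=[
    {"x":0,"y":0,"z":-0.06,"turn":0,"gripper":24},
    {"x":0,"y":0,"z":-0.12,"turn":0,"gripper":24},
    {"x":0,"y":0,"z":-0.12,"turn":0,"gripper":24},
  ],
)

```text
clock: 11.02
tool_pos: [0.6119, -0.1774, 0.0876]
tool_rot: [3.134, 0.186, 0.007]
contact_force: [-0.1, -1.3, -0.4]
width: 0.497
gripper_force: 52.4
```

```bash
python3 go.py .471 -.337 .085 7
```

```text
shift [-0.635  0.567  0.009] turn -0.003 pos [ 0.6119 -0.1774  0.0876] yaw 6.79 tilt 0.28 q6 1.0 t 11.0167
```

servo_tool(
  motion=[
    {"x":-0.09,"y":0.08,"z":0,"turn":0,"gripper":24},
    {"x":-0.2,"y":0.18,"z":0,"turn":0,"gripper":24},
    {"x":-0.31,"y":0.28,"z":0,"turn":0,"gripper":24},
    {"x":-0.42,"y":0.38,"z":0,"turn":0,"gripper":24},
    {"x":-0.53,"y":0.48,"z":0,"turn":0,"gripper":24},
    {"x":-0.6,"y":0.54,"z":0,"turn":0,"gripper":24},
    {"x":-0.635,"y":0.567,"z":0,"turn":0,"gripper":24},
    {"x":-0.635,"y":0.567,"z":0,"turn":0,"gripper":24},
  ],
)

```text
clock: 11.68
tool_pos: [0.4679, -0.3377, 0.0847]
tool_rot: [-3.136, -0.18, 0.001]
contact_force: [0.5, -0.2, -1.8]
width: 0.5
gripper_force: 52.4
```

```bash
python3 go.py .471 -.337 .0555 7
```

```text
shift [ 0.013 -0.001  0.117] turn -0.007 pos [ 0.4679 -0.3377  0.0847] yaw 6.58 tilt 0.04 q6 0.64 t 11.6833
```

servo_tool(
  motion=[
    {"x":0.008,"y":0,"z":0.05,"turn":0,"gripper":24},
    {"x":0.008,"y":0,"z":0.1,"turn":0,"gripper":24},
    {"x":0.008,"y":0,"z":0.117,"turn":0,"gripper":24},
    {"x":0.008,"y":0,"z":0.117,"turn":0,"gripper":24},
    {"x":0.008,"y":0,"z":0.117,"turn":0,"gripper":46},
    {"x":0.008,"y":0,"z":0.117,"turn":0,"gripper":60},
    {"x":0.008,"y":0,"z":0.117,"turn":0,"gripper":60},
  ],
)

```text
clock: 12.27
tool_pos: [0.4724, -0.3356, 0.0563]
tool_rot: [3.135, 0.188, 0.001]
contact_force: [-0.5, 0.6, 0.1]
width: 0.703
gripper_force: 0.0
```

servo_tool(
  motion=[
    {"x":0,"y":0,"z":-0.15,"turn":0,"gripper":60},
    {"x":0,"y":0,"z":-0.3,"turn":0,"gripper":60},
    {"x":-0.1,"y":0,"z":-0.5,"turn":0,"gripper":60},
    {"x":-0.1,"y":0,"z":-0.5,"turn":0,"gripper":60},
    {"x":-0.1,"y":0,"z":-0.5,"turn":0,"gripper":60},
    {"x":-0.1,"y":0,"z":-0.5,"turn":0,"gripper":60},
  ],
)

```text
clock: 12.77
tool_pos: [0.4469, -0.339, 0.1819]
tool_rot: [3.134, 0.185, 0.003]
contact_force: [-0.6, 0.1, -1.9]
width: 0.701
gripper_force: 0.0
```

```bash
python3 top.py red; python3 go.py .59 -.348 .1 26;python3 -c "
from h import *
c=shot('wrist');[print(a,plane(c,ce,0)[0].round(4)) for a,ce,l in blobs(mask(c,'red'),60)]"
```

```text
1142 0.0847 [ 0.4715 -0.3344  0.084 ] [0.0284 0.0277 0.    ]
shift [0.565 0.106 0.322] turn -0.32 pos [ 0.4466 -0.3384  0.1806] yaw 6.77 tilt 0.02 q6 0.6 t 12.8167
369 [ 0.6083 -0.5973  0.    ]
1122 [ 0.4846 -0.3348  0.    ]
75 [ 0.4934 -0.3323  0.    ]
1221 [ 0.4546 -0.3358  0.    ]
```

servo_tool(
  motion=[
    {"x":0.565,"y":0.106,"z":0.06,"turn":-0.32,"gripper":46},
    {"x":0.565,"y":0.106,"z":0.06,"turn":-0.32,"gripper":46},
    {"x":0.565,"y":0.106,"z":0.06,"turn":-0.32,"gripper":46},
    {"x":0.565,"y":0.106,"z":0.06,"turn":-0.32,"gripper":46},
    {"x":0.565,"y":0.106,"z":0.06,"turn":-0.32,"gripper":46},
    {"x":0.565,"y":0.106,"z":0.06,"turn":-0.32,"gripper":46},
    {"x":0.565,"y":0.106,"z":0.06,"turn":-0.32,"gripper":46},
  ],
)

```text
clock: 13.45
tool_pos: [0.5888, -0.3472, 0.1636]
tool_rot: [-3.057, -0.706, 0.005]
contact_force: [-0.0, 1.1, 0.9]
width: 0.536
gripper_force: 0.0
```

```bash
python3 cap.py green .004
```

```text
cap 793 [502. 107.] [ 0.7141 -0.4485  0.026 ] label None
```

```bash
sed -i 's/a,ce,p=max(cand,key=lambda t:t\[0\])/a,ce,p=min(cand,key=lambda t:np.linalg.norm((t[2]-r.get_obs()["tool_pos"])[:2]))/' cap.py; python3 cap.py green .004
```

```text
cap 647 [324. 152.] [ 0.6176 -0.3354  0.026 ] label [ 0.654 -0.317  0.044]
L 0.0407 yaw -153.1
shift [0.086 0.008 0.644] turn -0.015 pos [ 0.5887 -0.3479  0.1649] yaw 25.95 tilt 0.16 q6 0.42 t 13.55
```

servo_tool(
  motion=[
    {"x":0.086,"y":0.006,"z":0.4,"turn":-0.015,"gripper":46},
    {"x":0.086,"y":0.006,"z":0.4,"turn":-0.015,"gripper":46},
    {"x":0.086,"y":0.006,"z":0.4,"turn":-0.015,"gripper":46},
    {"x":0.086,"y":0.006,"z":0.4,"turn":-0.015,"gripper":46},
    {"x":0.086,"y":0.006,"z":0.4,"turn":-0.015,"gripper":46},
  ],
)

```text
clock: 13.97
tool_pos: [0.6088, -0.34, 0.065]
tool_rot: [-3.054, -0.729, 0.003]
contact_force: [0.8, 0.7, 0.2]
width: 0.535
gripper_force: 0.0
```

```bash
python3 go.py .6091 -.3395 .004 26.9
```

```text
shift [ 0.002 -0.001  0.244] turn -0.001 pos [ 0.6088 -0.34    0.065 ] yaw 26.86 tilt 0.17 q6 0.43 t 13.9667
```

servo_tool(
  motion=[
    {"x":0,"y":0,"z":0.244,"turn":0,"gripper":46},
    {"x":0,"y":0,"z":0.244,"turn":0,"gripper":46},
    {"x":0,"y":0,"z":0.244,"turn":0,"gripper":46},
    {"x":0,"y":0,"z":0.244,"turn":0,"gripper":24},
    {"x":0,"y":0,"z":0.244,"turn":0,"gripper":24},
    {"x":0,"y":0,"z":0.244,"turn":0,"gripper":24},
    {"x":0,"y":0,"z":0.244,"turn":0,"gripper":24},
    {"x":0,"y":0,"z":0.244,"turn":0,"gripper":24},
  ],
  squeeze=20,
)

```text
clock: 14.63
tool_pos: [0.6113, -0.3416, 0.0075]
tool_rot: [3.052, 0.73, 0.003]
contact_force: [-1.7, -1.4, 6.4]
width: 0.315
gripper_force: 20.1
```

servo_tool(
  motion=[
    {"x":0,"y":0,"z":-0.1,"turn":0,"gripper":24},
    {"x":0,"y":0,"z":-0.2,"turn":0,"gripper":24},
    {"x":0,"y":0,"z":-0.3,"turn":0,"gripper":24},
    {"x":0,"y":0,"z":-0.33,"turn":0,"gripper":24},
    {"x":0,"y":0,"z":-0.33,"turn":0,"gripper":24},
    {"x":0,"y":0,"z":-0.33,"turn":0,"gripper":26.5},
    {"x":0,"y":0,"z":-0.33,"turn":0,"gripper":27.2},
  ],
)

```text
clock: 15.22
tool_pos: [0.6091, -0.3393, 0.0856]
tool_rot: [-3.053, -0.73, 0.003]
contact_force: [-0.5, -0.3, -1.2]
width: 0.317
gripper_force: 13.1
```

servo_tool(
  motion=[
    {"x":0,"y":0,"z":0,"turn":0,"gripper":27.5},
    {"x":0,"y":0,"z":0,"turn":0,"gripper":27.5},
    {"x":0,"y":0,"z":0,"turn":0,"gripper":27.7},
    {"x":0,"y":0,"z":0,"turn":0,"gripper":27.7},
    {"x":0,"y":0,"z":0,"turn":0,"gripper":27.7},
    {"x":0,"y":0,"z":0,"turn":0,"gripper":27.7},
  ],
)

```text
clock: 15.72
tool_pos: [0.6102, -0.3403, 0.0871]
tool_rot: [-3.055, -0.731, -0.0]
contact_force: [0.8, -0.4, -1.4]
width: 0.323
gripper_force: 4.3
```

```bash
python3 lab.py green
```

```text
x-0.015 z 0.099..0.121; x-0.005 z 0.093..0.125; x0.005 z 0.086..0.126; x0.015 z 0.086..0.125; x0.025 z 0.031..0.106; x0.035 z 0.033..0.043; [(np.int32(1331), [555.0, 155.0]), (np.int32(758), [15.0, 237.0]), (np.int32(206), [3.0, 237.0]), (np.int32(3882), [321.0, 261.0])]
```

servo_tool(
  motion=[
    {"x":0,"y":0,"z":0.04,"turn":0,"gripper":27.6},
    {"x":0,"y":0,"z":0.07,"turn":0,"gripper":27.6},
    {"x":0,"y":0,"z":0.085,"turn":0,"gripper":27.6},
    {"x":0,"y":0,"z":0.085,"turn":0,"gripper":27.8},
    {"x":0,"y":0,"z":0.085,"turn":0,"gripper":29},
    {"x":0,"y":0,"z":0.085,"turn":0,"gripper":46},
    {"x":0,"y":0,"z":0.085,"turn":0,"gripper":46},
    {"x":0,"y":0,"z":0.085,"turn":0,"gripper":46},
  ],
)

```text
clock: 16.43
tool_pos: [0.61, -0.3403, 0.0658]
tool_rot: [-3.055, -0.731, 0.0]
contact_force: [0.1, -0.3, 1.0]
width: 0.539
gripper_force: 0.0
```

```bash
python3 top.py green .054 27
```

```text
3472 0.0846 [ 0.6187 -0.3361  0.084 ] [0.0303 0.0287 0.    ]
shift [0.038 0.001 0.048] turn -0.002 pos [ 0.61   -0.3403  0.0659] yaw 26.9 tilt 0.02 q6 0.43 t 16.4833
```

servo_tool(
  motion=[
    {"x":0.038,"y":0.001,"z":-0.01,"turn":0,"gripper":56},
    {"x":0.038,"y":0.001,"z":-0.01,"turn":0,"gripper":56},
    {"x":0.038,"y":0.001,"z":0.048,"turn":0,"gripper":56},
    {"x":0.038,"y":0.001,"z":0.048,"turn":0,"gripper":24},
    {"x":0.038,"y":0.001,"z":0.048,"turn":0,"gripper":24},
    {"x":0.038,"y":0.001,"z":0.048,"turn":0,"gripper":24},
    {"x":0.038,"y":0.001,"z":0.048,"turn":0,"gripper":24},
  ],
  squeeze=50,
)

```text
clock: 17.07
tool_pos: [0.6182, -0.3359, 0.0533]
tool_rot: [-3.054, -0.73, 0.002]
contact_force: [1.1, 0.3, -2.0]
width: 0.501
gripper_force: 51.9
```

servo_tool(
  motion=[
    {"x":0,"y":0,"z":-0.06,"turn":0,"gripper":24},
    {"x":0,"y":0,"z":-0.12,"turn":0,"gripper":24},
    {"x":0,"y":0,"z":-0.12,"turn":0,"gripper":24},
  ],
)

```text
clock: 17.32
tool_pos: [0.6208, -0.3377, 0.0882]
tool_rot: [3.05, 0.729, 0.007]
contact_force: [1.2, -1.2, -0.8]
width: 0.498
gripper_force: 52.0
```

```bash
python3 go.py .4775 -.1195 .085 7
```

```text
shift [-0.116 -1.038  0.006] turn 0.332 pos [ 0.6208 -0.3377  0.0882] yaw 26.89 tilt 0.39 q6 0.45 t 17.3167
```

servo_tool(
  motion=[
    {"x":-0.01,"y":-0.1,"z":0,"turn":0.03,"gripper":24},
    {"x":-0.03,"y":-0.25,"z":0,"turn":0.08,"gripper":24},
    {"x":-0.05,"y":-0.41,"z":0,"turn":0.13,"gripper":24},
    {"x":-0.07,"y":-0.57,"z":0,"turn":0.2,"gripper":24},
    {"x":-0.09,"y":-0.73,"z":0,"turn":0.26,"gripper":24},
    {"x":-0.11,"y":-0.88,"z":0,"turn":0.33,"gripper":24},
    {"x":-0.116,"y":-0.96,"z":0,"turn":0.33,"gripper":24},
    {"x":-0.116,"y":-1,"z":0,"turn":0.33,"gripper":24},
  ],
)

```text
clock: 17.98
tool_pos: [0.4767, -0.1232, 0.0844]
tool_rot: [-3.133, -0.197, 0.005]
contact_force: [0.2, 0.2, -2.0]
width: 0.501
gripper_force: 52.0
```

servo_tool(
  motion=[
    {"x":-0.01,"y":-0.03,"z":0,"turn":0,"gripper":24},
    {"x":-0.01,"y":-0.03,"z":0,"turn":0,"gripper":24},
    {"x":-0.01,"y":-0.03,"z":0,"turn":0,"gripper":24},
  ],
)

```text
clock: 18.23
tool_pos: [0.4783, -0.1205, 0.0844]
tool_rot: [3.134, 0.195, 0.004]
contact_force: [0.8, 0.2, -2.2]
width: 0.495
gripper_force: 52.0
```

```bash
python3 go.py .4775 -.1195 .0545 7
```

```text
shift [-0.003 -0.005  0.12 ] turn 0.002 pos [ 0.4783 -0.1205  0.0844] yaw 7.11 tilt 0.2 q6 0.97 t 18.2333
```

servo_tool(
  motion=[
    {"x":0,"y":-0.005,"z":0.05,"turn":0,"gripper":24},
    {"x":0,"y":-0.005,"z":0.1,"turn":0,"gripper":24},
    {"x":0,"y":-0.005,"z":0.12,"turn":0,"gripper":24},
    {"x":0,"y":-0.005,"z":0.12,"turn":0,"gripper":24},
    {"x":0,"y":-0.005,"z":0.12,"turn":0,"gripper":46},
    {"x":0,"y":-0.005,"z":0.12,"turn":0,"gripper":60},
    {"x":0,"y":-0.005,"z":0.12,"turn":0,"gripper":60},
  ],
)

```text
clock: 18.82
tool_pos: [0.4771, -0.1186, 0.0547]
tool_rot: [3.135, 0.194, 0.003]
contact_force: [-0.3, 0.7, 1.1]
width: 0.704
gripper_force: 0.0
```

servo_tool(
  motion=[
    {"x":0,"y":0,"z":-0.15,"turn":0,"gripper":60},
    {"x":0,"y":0,"z":-0.3,"turn":0,"gripper":60},
    {"x":-0.1,"y":0,"z":-0.5,"turn":0,"gripper":60},
    {"x":-0.1,"y":0,"z":-0.5,"turn":0,"gripper":60},
    {"x":-0.1,"y":0,"z":-0.5,"turn":0,"gripper":60},
    {"x":-0.1,"y":0,"z":-0.5,"turn":0,"gripper":60},
  ],
)

```text
clock: 19.32
tool_pos: [0.4519, -0.1213, 0.1804]
tool_rot: [3.134, 0.194, 0.005]
contact_force: [0.0, -1.0, 0.6]
width: 0.704
gripper_force: 0.0
```

```bash
python3 top.py green; python3 go.py .585 -.01 .165 -24
```

```text
1127 0.0846 [ 0.4771 -0.1205  0.084 ] [0.0287 0.0269 0.    ]
shift [ 0.584 -0.375  0.058] turn 0.518 pos [ 0.4516 -0.1211  0.1794] yaw 7.09 tilt 0.08 q6 0.95 t 19.3667
```

Green is on its pad (1 mm off). Now yellow.

servo_tool(
  motion=[
    {"x":0.584,"y":-0.375,"z":0.05,"turn":0.518,"gripper":38},
    {"x":0.584,"y":-0.375,"z":0.05,"turn":0.518,"gripper":38},
    {"x":0.584,"y":-0.375,"z":0.05,"turn":0.518,"gripper":38},
    {"x":0.584,"y":-0.375,"z":0.05,"turn":0.518,"gripper":38},
    {"x":0.584,"y":-0.375,"z":0.05,"turn":0.518,"gripper":38},
    {"x":0.584,"y":-0.375,"z":0.05,"turn":0.518,"gripper":38},
    {"x":0.584,"y":-0.375,"z":0.05,"turn":0.518,"gripper":38},
    {"x":0.584,"y":-0.375,"z":0.05,"turn":0.518,"gripper":38},
  ],
)

```text
clock: 20.03
tool_pos: [0.5832, -0.01, 0.165]
tool_rot: [3.073, -0.65, -0.006]
contact_force: [-0.9, -0.8, -0.3]
width: 0.445
gripper_force: 0.0
```

```bash
python3 cap.py yellow .004; python3 cap.py blue .004
```

```text
cap 637 [319. 164.] [ 0.6027 -0.0165  0.026 ] label [ 0.6386 -0.0289  0.044 ]
L 0.038 yaw 160.9
shift [ 0.031 -0.006  0.646] turn -0.081 pos [ 0.5832 -0.0104  0.1654] yaw -23.97 tilt 0.19 q6 1.78 t 20.0833
cap 658 [261. 184.] [0.6077 0.0364 0.026 ] label [0.6436 0.053  0.044 ]
L 0.0396 yaw -155.1
shift [-0.016 -0.178  0.647] turn -0.814 pos [ 0.5833 -0.0107  0.1658] yaw -24.01 tilt 0.14 q6 1.78 t 20.1333
```

servo_tool(
  motion=[
    {"x":0.046,"y":-0.01,"z":0.4,"turn":0.015,"gripper":38},
    {"x":0.046,"y":-0.01,"z":0.4,"turn":0.015,"gripper":38},
    {"x":0.046,"y":-0.01,"z":0.4,"turn":0.015,"gripper":38},
    {"x":0.046,"y":-0.01,"z":0.4,"turn":0.015,"gripper":38},
    {"x":0.046,"y":-0.01,"z":0.4,"turn":0.015,"gripper":38},
  ],
)

```text
clock: 20.55
tool_pos: [0.5951, -0.0132, 0.0659]
tool_rot: [3.067, -0.679, -0.004]
contact_force: [-0.8, -0.5, 0.1]
width: 0.448
gripper_force: 0.0
```

```bash
python3 go.py .5946 -.0128 .004 -25
```

```text
shift [-0.002 -0.001  0.248] turn 0.001 pos [ 0.5951 -0.0132  0.0659] yaw -24.95 tilt 0.16 q6 1.8 t 20.55
```

servo_tool(
  motion=[
    {"x":0,"y":0,"z":0.246,"turn":0,"gripper":38},
    {"x":0,"y":0,"z":0.246,"turn":0,"gripper":38},
    {"x":0,"y":0,"z":0.246,"turn":0,"gripper":38},
    {"x":0,"y":0,"z":0.246,"turn":0,"gripper":24},
    {"x":0,"y":0,"z":0.246,"turn":0,"gripper":24},
    {"x":0,"y":0,"z":0.246,"turn":0,"gripper":24},
    {"x":0,"y":0,"z":0.246,"turn":0,"gripper":24},
    {"x":0,"y":0,"z":0.246,"turn":0,"gripper":24},
  ],
  squeeze=20,
)

```text
clock: 21.22
tool_pos: [0.5972, -0.0126, 0.0065]
tool_rot: [3.068, -0.677, 0.004]
contact_force: [-0.6, -0.7, -0.7]
width: 0.313
gripper_force: 19.8
```

servo_tool(
  motion=[
    {"x":0,"y":0,"z":-0.1,"turn":0,"gripper":24},
    {"x":0,"y":0,"z":-0.2,"turn":0,"gripper":24},
    {"x":0,"y":0,"z":-0.3,"turn":0,"gripper":24},
    {"x":0,"y":0,"z":-0.33,"turn":0,"gripper":24},
    {"x":0,"y":0,"z":-0.33,"turn":0,"gripper":24},
    {"x":0,"y":0,"z":-0.33,"turn":0,"gripper":26.5},
    {"x":0,"y":0,"z":-0.33,"turn":0,"gripper":27.2},
  ],
)

```text
clock: 21.8
tool_pos: [0.5952, -0.0121, 0.0863]
tool_rot: [-3.068, 0.677, 0.004]
contact_force: [0.2, -0.5, -1.3]
width: 0.319
gripper_force: 14.1
```

servo_tool(
  motion=[
    {"x":0,"y":0,"z":0,"turn":0,"gripper":27.5},
    {"x":0,"y":0,"z":0,"turn":0,"gripper":27.5},
    {"x":0,"y":0,"z":0,"turn":0,"gripper":27.7},
    {"x":0,"y":0,"z":0,"turn":0,"gripper":27.7},
    {"x":0,"y":0,"z":0,"turn":0,"gripper":27.7},
    {"x":0,"y":0,"z":0,"turn":0,"gripper":27.7},
  ],
)

```text
clock: 22.3
tool_pos: [0.5963, -0.0124, 0.0873]
tool_rot: [-3.068, 0.677, 0.0]
contact_force: [0.5, 0.5, -1.8]
width: 0.325
gripper_force: 4.5
```

```bash
python3 lab.py yellow
```

```text
x-0.015 z 0.093..0.121; x-0.005 z 0.093..0.125; x0.005 z 0.104..0.126; x0.015 z 0.089..0.125; x0.025 z 0.090..0.106; x0.035 z 0.052..0.092; x0.045 z 0.034..0.049; [(np.int32(1172), [611.0, 231.0]), (np.int32(1293), [627.0, 230.0]), (np.int32(4137), [321.0, 259.0])]
```

servo_tool(
  motion=[
    {"x":0,"y":0,"z":0.04,"turn":0,"gripper":27.6},
    {"x":0,"y":0,"z":0.07,"turn":0,"gripper":27.6},
    {"x":0,"y":0,"z":0.085,"turn":0,"gripper":27.6},
    {"x":0,"y":0,"z":0.085,"turn":0,"gripper":27.8},
    {"x":0,"y":0,"z":0.085,"turn":0,"gripper":29},
    {"x":0,"y":0,"z":0.085,"turn":0,"gripper":56},
    {"x":0,"y":0,"z":0.085,"turn":0,"gripper":56},
    {"x":0,"y":0,"z":0.085,"turn":0,"gripper":56},
  ],
)

```text
clock: 23.02
tool_pos: [0.5957, -0.0122, 0.0658]
tool_rot: [-3.068, 0.677, 0.002]
contact_force: [0.5, 0.0, -0.1]
width: 0.657
gripper_force: 0.0
```

```bash
python3 top.py yellow .054 -25
```

```text
3748 0.0847 [ 0.6179 -0.0223  0.084 ] [0.0297 0.0283 0.    ]
shift [ 0.098 -0.001  0.047] turn 0.002 pos [ 0.5957 -0.0122  0.0657] yaw -24.88 tilt 0.08 q6 1.8 t 23.0667
```

servo_tool(
  motion=[
    {"x":0.098,"y":0,"z":-0.01,"turn":0,"gripper":56},
    {"x":0.098,"y":0,"z":-0.01,"turn":0,"gripper":56},
    {"x":0.098,"y":0,"z":0.047,"turn":0,"gripper":56},
    {"x":0.098,"y":0,"z":0.047,"turn":0,"gripper":24},
    {"x":0.098,"y":0,"z":0.047,"turn":0,"gripper":24},
    {"x":0.098,"y":0,"z":0.047,"turn":0,"gripper":24},
    {"x":0.098,"y":0,"z":0.047,"turn":0,"gripper":24},
  ],
  squeeze=50,
)

```text
clock: 23.65
tool_pos: [0.6179, -0.0225, 0.0545]
tool_rot: [3.068, -0.677, -0.001]
contact_force: [-0.4, 0.5, -1.4]
width: 0.494
gripper_force: 52.0
```

servo_tool(
  motion=[
    {"x":0,"y":0,"z":-0.06,"turn":0,"gripper":24},
    {"x":0,"y":0,"z":-0.2,"turn":0,"gripper":24},
    {"x":0,"y":0,"z":-0.32,"turn":0,"gripper":24},
    {"x":0,"y":0,"z":-0.42,"turn":0,"gripper":24},
    {"x":0,"y":0,"z":-0.42,"turn":0,"gripper":24},
  ],
)

```text
clock: 24.07
tool_pos: [0.622, -0.0232, 0.1656]
tool_rot: [-3.068, 0.676, -0.018]
contact_force: [1.5, 0.2, -0.4]
width: 0.499
gripper_force: 52.1
```

```bash
python3 go.py .4815 -.2235 .085 7
```

```text
shift [-0.177  0.964  0.318] turn -0.531 pos [ 0.622  -0.0232  0.1656] yaw -24.87 tilt 0.66 q6 1.79 t 24.0667
```

servo_tool(
  motion=[
    {"x":-0.02,"y":0.1,"z":0,"turn":-0.05,"gripper":24},
    {"x":-0.04,"y":0.24,"z":0,"turn":-0.13,"gripper":24},
    {"x":-0.07,"y":0.4,"z":0,"turn":-0.22,"gripper":24},
    {"x":-0.1,"y":0.56,"z":0,"turn":-0.32,"gripper":24},
    {"x":-0.13,"y":0.72,"z":0,"turn":-0.42,"gripper":24},
    {"x":-0.16,"y":0.86,"z":0,"turn":-0.5,"gripper":24},
    {"x":-0.177,"y":0.94,"z":0,"turn":-0.531,"gripper":24},
    {"x":-0.177,"y":0.964,"z":0,"turn":-0.531,"gripper":24},
  ],
)

```text
clock: 24.73
tool_pos: [0.4741, -0.2247, 0.1589]
tool_rot: [-3.135, -0.186, 0.004]
contact_force: [0.2, -1.0, -1.4]
width: 0.499
gripper_force: 52.1
```

servo_tool(
  motion=[
    {"x":0,"y":0,"z":0.12,"turn":0,"gripper":24},
    {"x":0,"y":0,"z":0.24,"turn":0,"gripper":24},
    {"x":0,"y":0,"z":0.31,"turn":0,"gripper":24},
    {"x":0,"y":0,"z":0.31,"turn":0,"gripper":24},
    {"x":0,"y":0,"z":0.31,"turn":0,"gripper":24},
  ],
)

```text
clock: 25.15
tool_pos: [0.4765, -0.2216, 0.0811]
tool_rot: [-3.134, -0.191, 0.004]
contact_force: [-0.1, -0.2, -1.6]
width: 0.501
gripper_force: 52.1
```

```bash
python3 go.py .4815 -.2235 .0545 7
```

```text
shift [0.019 0.01  0.106] turn -0.0 pos [ 0.4765 -0.2216  0.0811] yaw 6.98 tilt 0.18 q6 0.8 t 25.15
```

servo_tool(
  motion=[
    {"x":0.019,"y":0.01,"z":0.05,"turn":0,"gripper":24},
    {"x":0.019,"y":0.01,"z":0.09,"turn":0,"gripper":24},
    {"x":0.019,"y":0.01,"z":0.106,"turn":0,"gripper":24},
    {"x":0.019,"y":0.01,"z":0.106,"turn":0,"gripper":24},
    {"x":0.019,"y":0.01,"z":0.106,"turn":0,"gripper":46},
    {"x":0.019,"y":0.01,"z":0.106,"turn":0,"gripper":60},
    {"x":0.019,"y":0.01,"z":0.106,"turn":0,"gripper":60},
  ],
)

```text
clock: 25.73
tool_pos: [0.4824, -0.2249, 0.0564]
tool_rot: [3.135, 0.191, 0.002]
contact_force: [-0.1, 0.1, 0.8]
width: 0.699
gripper_force: 0.0
```

servo_tool(
  motion=[
    {"x":0,"y":0,"z":-0.15,"turn":0,"gripper":60},
    {"x":0,"y":0,"z":-0.3,"turn":0,"gripper":60},
    {"x":-0.1,"y":0,"z":-0.5,"turn":0,"gripper":60},
    {"x":-0.1,"y":0,"z":-0.5,"turn":0,"gripper":60},
    {"x":-0.1,"y":0,"z":-0.5,"turn":0,"gripper":60},
    {"x":-0.1,"y":0,"z":-0.5,"turn":0,"gripper":60},
  ],
)

```text
clock: 26.23
tool_pos: [0.4574, -0.228, 0.1819]
tool_rot: [3.134, 0.19, 0.004]
contact_force: [0.6, 0.3, -0.2]
width: 0.707
gripper_force: 0.0
```

```bash
python3 top.py yellow; python3 go.py .59 .029 .165 24
```

```text
1141 0.0846 [ 0.4826 -0.2237  0.084 ] [0.0287 0.0273 0.    ]
shift [ 0.652 -0.955  0.063] turn -0.284 pos [ 0.4571 -0.2276  0.1808] yaw 6.95 tilt 0.05 q6 0.77 t 26.2833
```

servo_tool(
  motion=[
    {"x":0.652,"y":-0.955,"z":0.05,"turn":-0.284,"gripper":46},
    {"x":0.652,"y":-0.955,"z":0.05,"turn":-0.284,"gripper":46},
    {"x":0.652,"y":-0.955,"z":0.05,"turn":-0.284,"gripper":46},
    {"x":0.652,"y":-0.955,"z":0.05,"turn":-0.284,"gripper":46},
    {"x":0.652,"y":-0.955,"z":0.05,"turn":-0.284,"gripper":46},
    {"x":0.652,"y":-0.955,"z":0.05,"turn":-0.284,"gripper":46},
    {"x":0.652,"y":-0.955,"z":0.05,"turn":-0.284,"gripper":46},
    {"x":0.652,"y":-0.955,"z":0.05,"turn":-0.284,"gripper":46},
  ],
)

```text
clock: 26.95
tool_pos: [0.5921, 0.0358, 0.1659]
tool_rot: [-3.068, -0.663, -0.001]
contact_force: [0.4, -0.0, 0.4]
width: 0.536
gripper_force: 0.0
```

servo_tool(
  motion=[
    {"x":0,"y":0,"z":0,"turn":0,"gripper":46},
    {"x":0,"y":0,"z":0,"turn":0,"gripper":46},
  ],
)

```text
clock: 27.12
tool_pos: [0.5889, 0.0294, 0.1663]
tool_rot: [-3.072, -0.655, 0.005]
contact_force: [-0.5, -0.4, 1.0]
width: 0.535
gripper_force: 0.0
```

```bash
python3 cap.py blue .004
```

```text
cap 594 [322. 167.] [0.6056 0.0365 0.026 ] label [0.6439 0.053  0.044 ]
L 0.0417 yaw -156.7
shift [ 0.039 -0.001  0.651] turn 0.011 pos [0.5889 0.0286 0.1667] yaw 24.0 tilt 0.18 q6 1.01 t 27.1667
```

servo_tool(
  motion=[
    {"x":0.039,"y":0,"z":0.4,"turn":0.01,"gripper":46},
    {"x":0.039,"y":0,"z":0.4,"turn":0.01,"gripper":46},
    {"x":0.039,"y":0,"z":0.4,"turn":0.01,"gripper":46},
    {"x":0.039,"y":0,"z":0.4,"turn":0.01,"gripper":46},
    {"x":0.039,"y":0,"z":0.65,"turn":0.01,"gripper":46},
    {"x":0.039,"y":0,"z":0.65,"turn":0.01,"gripper":46},
    {"x":0.039,"y":0,"z":0.65,"turn":0.01,"gripper":46},
  ],
  squeeze=20,
)

```text
clock: 27.75
tool_pos: [0.596, 0.0319, 0.0028]
tool_rot: [-3.075, -0.634, 0.011]
contact_force: [-1.2, 0.4, 1.3]
width: 0.536
gripper_force: 0.0
```

servo_tool(
  motion=[
    {"x":0,"y":0,"z":0,"turn":0,"gripper":24},
    {"x":0,"y":0,"z":0,"turn":0,"gripper":24},
    {"x":0,"y":0,"z":0,"turn":0,"gripper":24},
    {"x":0,"y":0,"z":0,"turn":0,"gripper":24},
    {"x":0,"y":0,"z":0,"turn":0,"gripper":24},
  ],
)

```text
clock: 28.17
tool_pos: [0.6, 0.0328, 0.0072]
tool_rot: [3.075, 0.637, 0.005]
contact_force: [-0.1, -1.3, -0.1]
width: 0.315
gripper_force: 19.7
```

servo_tool(
  motion=[
    {"x":0,"y":0,"z":-0.1,"turn":0,"gripper":24},
    {"x":0,"y":0,"z":-0.2,"turn":0,"gripper":24},
    {"x":0,"y":0,"z":-0.3,"turn":0,"gripper":24},
    {"x":0,"y":0,"z":-0.33,"turn":0,"gripper":24},
    {"x":0,"y":0,"z":-0.33,"turn":0,"gripper":24},
    {"x":0,"y":0,"z":-0.33,"turn":0,"gripper":26.5},
    {"x":0,"y":0,"z":-0.33,"turn":0,"gripper":27.2},
  ],
)

```text
clock: 28.75
tool_pos: [0.5977, 0.0333, 0.0868]
tool_rot: [-3.075, -0.637, 0.004]
contact_force: [-0.5, 0.3, -1.7]
width: 0.319
gripper_force: 12.9
```

servo_tool(
  motion=[
    {"x":0,"y":0,"z":0,"turn":0,"gripper":27.5},
    {"x":0,"y":0,"z":0,"turn":0,"gripper":27.5},
    {"x":0,"y":0,"z":0,"turn":0,"gripper":27.7},
    {"x":0,"y":0,"z":0,"turn":0,"gripper":27.7},
    {"x":0,"y":0,"z":0,"turn":0,"gripper":27.7},
    {"x":0,"y":0,"z":0,"turn":0,"gripper":27.7},
  ],
)

```text
clock: 29.25
tool_pos: [0.5989, 0.0331, 0.0879]
tool_rot: [-3.076, -0.637, 0.0]
contact_force: [0.1, 0.9, -1.5]
width: 0.328
gripper_force: 4.5
```

```bash
python3 lab.py blue
```

```text
x-0.015 z 0.099..0.122; x-0.005 z 0.094..0.125; x0.005 z 0.087..0.128; x0.015 z 0.086..0.127; x0.025 z 0.025..0.103; [(np.int32(3893), [321.0, 262.0]), (np.int32(474), [312.0, 343.0]), (np.int32(787), [294.0, 354.0])]
```

servo_tool(
  motion=[
    {"x":0,"y":0,"z":0.04,"turn":0,"gripper":27.6},
    {"x":0,"y":0,"z":0.07,"turn":0,"gripper":27.6},
    {"x":0,"y":0,"z":0.085,"turn":0,"gripper":27.6},
    {"x":0,"y":0,"z":0.085,"turn":0,"gripper":27.8},
    {"x":0,"y":0,"z":0.085,"turn":0,"gripper":29},
    {"x":0,"y":0,"z":0.085,"turn":0,"gripper":56},
    {"x":0,"y":0,"z":0.085,"turn":0,"gripper":56},
    {"x":0,"y":0,"z":0.085,"turn":0,"gripper":56},
  ],
)

```text
clock: 29.97
tool_pos: [0.599, 0.0332, 0.0667]
tool_rot: [-3.076, -0.638, -0.0]
contact_force: [-0.2, -0.0, 0.2]
width: 0.657
gripper_force: 0.0
```

```bash
python3 top.py blue .054 23.5
```

```text
3376 0.0846 [0.6037 0.0352 0.084 ] [0.0309 0.0285 0.    ]
shift [0.02  0.    0.051] turn -0.001 pos [0.599  0.0332 0.0668] yaw 23.42 tilt 0.01 q6 1.03 t 30.0167
```

servo_tool(
  motion=[
    {"x":0.02,"y":0,"z":0.05,"turn":0,"gripper":56},
    {"x":0.02,"y":0,"z":0.05,"turn":0,"gripper":56},
    {"x":0.02,"y":0,"z":0.05,"turn":0,"gripper":56},
    {"x":0.02,"y":0,"z":0.05,"turn":0,"gripper":24},
    {"x":0.02,"y":0,"z":0.05,"turn":0,"gripper":24},
    {"x":0.02,"y":0,"z":0.05,"turn":0,"gripper":24},
    {"x":0.02,"y":0,"z":0.05,"turn":0,"gripper":24},
  ],
  squeeze=50,
)

```text
clock: 30.6
tool_pos: [0.6032, 0.0351, 0.0542]
tool_rot: [-3.076, -0.638, 0.001]
contact_force: [0.4, -0.5, -1.9]
width: 0.499
gripper_force: 50.8
```

servo_tool(
  motion=[
    {"x":0,"y":0,"z":-0.06,"turn":0,"gripper":24},
    {"x":0,"y":0,"z":-0.12,"turn":0,"gripper":24},
    {"x":0,"y":0,"z":-0.12,"turn":0,"gripper":24},
  ],
)

```text
clock: 30.85
tool_pos: [0.6052, 0.0349, 0.0866]
tool_rot: [3.075, 0.637, 0.007]
contact_force: [0.6, -0.1, -1.2]
width: 0.501
gripper_force: 51.2
```

```bash
python3 go.py .4583 .0055 .085 7
```

```text
shift [-0.586 -0.126  0.004] turn 0.274 pos [0.6052 0.0349 0.0866] yaw 23.42 tilt 0.27 q6 1.04 t 30.85
```

servo_tool(
  motion=[
    {"x":-0.09,"y":-0.02,"z":0,"turn":0.05,"gripper":24},
    {"x":-0.22,"y":-0.05,"z":0,"turn":0.1,"gripper":24},
    {"x":-0.36,"y":-0.08,"z":0,"turn":0.17,"gripper":24},
    {"x":-0.48,"y":-0.11,"z":0,"turn":0.24,"gripper":24},
    {"x":-0.56,"y":-0.126,"z":0,"turn":0.27,"gripper":24},
    {"x":-0.583,"y":-0.126,"z":0,"turn":0.27,"gripper":24},
    {"x":-0.583,"y":-0.126,"z":0,"turn":0.27,"gripper":24},
    {"x":-0.583,"y":-0.126,"z":0,"turn":0.27,"gripper":24},
  ],
)

```text
clock: 31.52
tool_pos: [0.4591, 0.0056, 0.0844]
tool_rot: [3.135, 0.198, 0.005]
contact_force: [1.0, 0.3, -1.8]
width: 0.496
gripper_force: 51.2
```

```bash
python3 go.py .4583 .0055 .0545 7
```

```text
shift [-0.004 -0.     0.12 ] turn 0.004 pos [0.4591 0.0056 0.0844] yaw 7.22 tilt 0.17 q6 1.21 t 31.5167
```

servo_tool(
  motion=[
    {"x":-0.002,"y":0,"z":0.05,"turn":0,"gripper":24},
    {"x":-0.002,"y":0,"z":0.1,"turn":0,"gripper":24},
    {"x":-0.002,"y":0,"z":0.12,"turn":0,"gripper":24},
    {"x":-0.002,"y":0,"z":0.12,"turn":0,"gripper":24},
    {"x":-0.002,"y":0,"z":0.12,"turn":0,"gripper":46},
    {"x":-0.002,"y":0,"z":0.12,"turn":0,"gripper":60},
    {"x":-0.002,"y":0,"z":0.12,"turn":0,"gripper":60},
  ],
)

```text
clock: 32.1
tool_pos: [0.4577, 0.006, 0.0544]
tool_rot: [3.135, 0.198, 0.002]
contact_force: [0.4, 0.8, 0.4]
width: 0.7
gripper_force: 0.0
```

servo_tool(
  motion=[
    {"x":0,"y":0,"z":-0.15,"turn":0,"gripper":60},
    {"x":0,"y":0,"z":-0.3,"turn":0,"gripper":60},
    {"x":-0.1,"y":0,"z":-0.5,"turn":0,"gripper":60},
    {"x":-0.1,"y":0,"z":-0.5,"turn":0,"gripper":60},
    {"x":-0.1,"y":0,"z":-0.5,"turn":0,"gripper":60},
    {"x":-0.1,"y":0,"z":-0.5,"turn":0,"gripper":60},
  ],
)

```text
clock: 32.6
tool_pos: [0.4325, 0.0027, 0.1802]
tool_rot: [3.134, 0.198, 0.005]
contact_force: [0.3, -0.3, 1.4]
width: 0.705
gripper_force: 0.0
```

```bash
python3 top.py blue; python3 go.py .57 .21 .23 32.5
```

```text
1150 0.0846 [0.4589 0.0057 0.084 ] [0.0286 0.0274 0.    ]
shift [ 0.651 -0.753 -0.202] turn -0.421 pos [0.4322 0.0028 0.1793] yaw 7.21 tilt 0.06 q6 1.19 t 32.65
```

servo_tool(
  motion=[
    {"x":0.65,"y":-0.75,"z":-0.2,"turn":-0.42,"gripper":85},
    {"x":0.65,"y":-0.75,"z":-0.2,"turn":-0.42,"gripper":85},
    {"x":0.65,"y":-0.75,"z":-0.2,"turn":-0.42,"gripper":85},
    {"x":0.65,"y":-0.75,"z":-0.2,"turn":-0.42,"gripper":85},
    {"x":0.65,"y":-0.75,"z":-0.2,"turn":-0.42,"gripper":85},
    {"x":0.65,"y":-0.75,"z":-0.2,"turn":-0.42,"gripper":85},
    {"x":0.65,"y":-0.75,"z":-0.2,"turn":-0.42,"gripper":85},
    {"x":0.65,"y":-0.75,"z":-0.2,"turn":-0.42,"gripper":85},
  ],
)

```text
clock: 33.32
tool_pos: [0.5706, 0.2115, 0.2274]
tool_rot: [-3.015, -0.882, 0.001]
contact_force: [0.1, -0.6, -0.5]
width: 1.001
gripper_force: 0.0
```

servo_tool(
  motion=[
    {"x":0,"y":0,"z":0,"turn":0,"gripper":85},
    {"x":0,"y":0,"z":0,"turn":0,"gripper":85},
  ],
)

```text
clock: 33.48
tool_pos: [0.568, 0.2082, 0.2274]
tool_rot: [-3.017, -0.876, 0.007]
contact_force: [0.3, 0.4, -0.1]
width: 0.999
gripper_force: 0.0
```

```bash
cat > jar.py <<'E'
from h import *
from go import go
c=shot("wrist","j1")
m=mask(c,"steel",70,60)|mask(c,"blue",70,60)
v,u=np.nonzero(m);z=c["depth"][v,u];p,d=ray(c,np.c_[u,v]);P=p+d*z[:,None]
k=(z>0)&(abs(P[:,2]-.062)<.006)&(np.hypot(P[:,0]-.63,P[:,1]-.245)<.09)
print("top z",np.median(P[k,2]).round(4),k.sum())
E_=plane(c,np.c_[u,v][k],.062)[:,:2].astype(np.float32)*1000
(cx,cy),(w,h),a=cv2.minAreaRect(E_);b=cv2.boxPoints(((cx,cy),(w,h),a))/1000
print("ctr",cx/1000,cy/1000,"size",w,h,"ang",a);print(b.round(4).tolist())
go(cx/1000,cy/1000,.01,a if w>h else a+90)
E
python3 jar.py
```

```text
top z 0.0626 7871
ctr 0.6319146728515626 0.24921383666992186 size 94.87702941894531 61.973350524902344 ang 31.11986541748047
[[0.5752999782562256, 0.25119999051094055], [0.6072999835014343, 0.19820000231266022], [0.6884999871253967, 0.24719999730587006], [0.656499981880188, 0.3003000020980835]]
shift [ 0.307 -0.002  0.87 ] turn 0.02 pos [0.5681 0.208  0.2278] yaw 32.34 tilt 0.22 q6 1.17 t 33.5333
```

servo_tool(
  motion=[
    {"x":0.125,"y":0,"z":0.5,"turn":0.02,"gripper":85},
    {"x":0.125,"y":0,"z":0.5,"turn":0.02,"gripper":85},
    {"x":0.125,"y":0,"z":0.5,"turn":0.02,"gripper":85},
    {"x":0.125,"y":0,"z":0.5,"turn":0.02,"gripper":85},
    {"x":0.125,"y":0,"z":0.5,"turn":0.02,"gripper":85},
    {"x":0.125,"y":0,"z":0.5,"turn":0.02,"gripper":85},
  ],
)

```text
clock: 34.03
tool_pos: [0.5961, 0.2252, 0.1054]
tool_rot: [3.026, 0.844, 0.0]
contact_force: [0.5, -0.1, 0.2]
width: 0.995
gripper_force: 0.0
```

```bash
python3 go.py .5930 .2253 .01 31.1
```

```text
shift [-0.01  -0.007  0.381] turn 0.001 pos [0.5961 0.2252 0.1054] yaw 31.16 tilt 0.02 q6 1.21 t 34.0333
```

servo_tool(
  motion=[
    {"x":-0.01,"y":-0.007,"z":0.38,"turn":0,"gripper":85},
    {"x":-0.01,"y":-0.007,"z":0.38,"turn":0,"gripper":85},
    {"x":-0.01,"y":-0.007,"z":0.38,"turn":0,"gripper":85},
    {"x":-0.01,"y":-0.007,"z":0.38,"turn":0,"gripper":85},
    {"x":-0.01,"y":-0.007,"z":0.38,"turn":0,"gripper":57},
    {"x":-0.01,"y":-0.007,"z":0.38,"turn":0,"gripper":57},
    {"x":-0.01,"y":-0.007,"z":0.38,"turn":0,"gripper":57},
    {"x":-0.01,"y":-0.007,"z":0.38,"turn":0,"gripper":57},
  ],
  squeeze=20,
)

```text
clock: 34.7
tool_pos: [0.5954, 0.2267, 0.0129]
tool_rot: [3.025, 0.845, 0.01]
contact_force: [-0.6, -0.7, 7.8]
width: 0.724
gripper_force: 23.1
```

servo_tool(
  motion=[
    {"x":0,"y":0,"z":0,"turn":0,"gripper":57},
    {"x":0,"y":0,"z":-0.1,"turn":0,"gripper":57},
    {"x":0,"y":0,"z":-0.2,"turn":0,"gripper":57},
    {"x":0,"y":0,"z":-0.3,"turn":0,"gripper":57},
    {"x":0,"y":0,"z":-0.36,"turn":0,"gripper":57},
    {"x":0,"y":0,"z":-0.36,"turn":0,"gripper":57},
    {"x":0,"y":0,"z":-0.36,"turn":0,"gripper":57},
  ],
)

```text
clock: 35.28
tool_pos: [0.5934, 0.2264, 0.1009]
tool_rot: [3.025, 0.845, 0.004]
contact_force: [0.1, 0.3, -3.9]
width: 0.72
gripper_force: 24.0
```

```bash
python3 lab.py red
```

```text
[(np.int32(639), [140.0, 7.0]), (np.int32(4457), [612.0, 41.0])]
```

servo_tool(
  motion=[
    {"x":0,"y":0,"z":0,"turn":0,"gripper":60.5},
    {"x":0,"y":0,"z":0,"turn":0,"gripper":61.2},
    {"x":0,"y":0,"z":0,"turn":0,"gripper":61.2},
    {"x":0,"y":0,"z":0,"turn":0,"gripper":61.2},
  ],
)

```text
clock: 35.67
tool_pos: [0.5923, 0.2261, 0.0982]
tool_rot: [-3.026, -0.845, 0.003]
contact_force: [-0.0, 0.1, -3.0]
width: 0.719
gripper_force: 24.0
```

```bash
sed -i 's/<.14)/<.2)/' lab.py; python3 lab.py red
```

```text
x-0.005 z 0.146..0.149; x0.005 z 0.146..0.180; x0.015 z 0.146..0.191; x0.025 z 0.145..0.148; x0.035 z 0.145..0.148; x0.045 z 0.145..0.148; x0.055 z 0.145..0.147; x0.065 z 0.144..0.147; x0.075 z 0.143..0.147; x0.085 z 0.143..0.147; x0.095 z 0.143..0.146; [(np.int32(463), [138.0, 6.0]), (np.int32(3923), [614.0, 40.0])]
```

servo_tool(
  motion=[
    {"x":0,"y":0,"z":0,"turn":0,"gripper":61.5},
    {"x":0,"y":0,"z":0,"turn":0,"gripper":61.5},
    {"x":0,"y":0,"z":0,"turn":0,"gripper":61.5},
  ],
)

```text
clock: 35.97
tool_pos: [0.5929, 0.2263, 0.0992]
tool_rot: [-3.026, -0.845, 0.0]
contact_force: [-0.1, 0.1, -4.0]
width: 0.725
gripper_force: 24.0
```

```bash
python3 lab.py red
```

```text
x-0.005 z 0.148..0.150; x0.005 z 0.147..0.180; x0.015 z 0.147..0.191; x0.025 z 0.146..0.150; x0.035 z 0.146..0.149; x0.045 z 0.146..0.149; x0.055 z 0.145..0.149; x0.065 z 0.145..0.148; x0.075 z 0.145..0.148; x0.085 z 0.144..0.148; x0.095 z 0.144..0.147; [(np.int32(546), [139.0, 7.0]), (np.int32(4139), [613.0, 40.0])]
```

servo_tool(
  motion=[
    {"x":0,"y":0,"z":0.06,"turn":0,"gripper":61.5},
    {"x":0,"y":0,"z":0.06,"turn":0,"gripper":61.65},
    {"x":0,"y":0,"z":0.06,"turn":0,"gripper":61.65},
    {"x":0,"y":0,"z":0.06,"turn":0,"gripper":61.65},
  ],
)

```text
clock: 36.35
tool_pos: [0.5929, 0.2263, 0.0845]
tool_rot: [-3.026, -0.845, 0.0]
contact_force: [0.1, 0.7, -3.4]
width: 0.717
gripper_force: 23.9
```

servo_tool(
  motion=[
    {"x":0,"y":0,"z":0,"turn":0,"gripper":61.75},
    {"x":0,"y":0,"z":0,"turn":0,"gripper":61.75},
    {"x":0,"y":0,"z":0,"turn":0,"gripper":61.75},
  ],
)

```text
clock: 36.6
tool_pos: [0.5932, 0.2263, 0.0848]
tool_rot: [3.026, 0.845, 0.001]
contact_force: [0.0, -1.1, -3.5]
width: 0.719
gripper_force: 17.8
```

```bash
python3 lab.py red
```

```text
x-0.005 z 0.133..0.136; x0.005 z 0.133..0.165; x0.015 z 0.133..0.177; x0.025 z 0.132..0.135; x0.035 z 0.132..0.134; x0.045 z 0.131..0.135; x0.055 z 0.131..0.134; x0.065 z 0.130..0.134; x0.075 z 0.130..0.134; x0.085 z 0.130..0.133; x0.095 z 0.130..0.133; [(np.int32(349), [127.0, 5.0]), (np.int32(2761), [622.0, 40.0])]
```

servo_tool(
  motion=[
    {"x":0,"y":0,"z":0,"turn":0,"gripper":61.9},
    {"x":0,"y":0,"z":0,"turn":0,"gripper":61.9},
    {"x":0,"y":0,"z":0,"turn":0,"gripper":61.9},
  ],
)

```text
clock: 36.9
tool_pos: [0.5935, 0.2264, 0.0846]
tool_rot: [-3.026, -0.845, -0.002]
contact_force: [0.9, 0.8, -3.9]
width: 0.722
gripper_force: 3.6
```

```bash
python3 lab.py red
```

```text
x-0.035 z 0.093..0.096; x-0.025 z 0.069..0.096; x-0.015 z 0.051..0.071; x0.005 z 0.159..0.161; x0.015 z 0.158..0.177; x0.025 z 0.101..0.116; x0.035 z 0.076..0.102; x0.045 z 0.053..0.075; x0.055 z 0.032..0.051; [(np.int32(375), [127.0, 5.0]), (np.int32(2783), [622.0, 40.0])]
```

servo_tool(
  motion=[
    {"x":0,"y":0,"z":0,"turn":0,"gripper":62.0},
    {"x":0,"y":0,"z":0,"turn":0,"gripper":62.0},
    {"x":0,"y":0,"z":0,"turn":0,"gripper":62.0},
  ],
)

```text
clock: 37.2
tool_pos: [0.5932, 0.2264, 0.0848]
tool_rot: [-3.026, -0.845, -0.002]
contact_force: [-0.5, 0.2, -0.1]
width: 0.728
gripper_force: 0.5
```

```bash
python3 lab.py red
```

```text
x-0.045 z 0.023..0.096; x0.005 z 0.021..0.161; x0.015 z 0.065..0.177; [(np.int32(355), [127.0, 5.0]), (np.int32(2748), [622.0, 40.0])]
```

```bash
python3 -c "
from h import *
c=shot('wrist');s=shot('scene')
cv2.imwrite('pics/s7.png',cv2.hconcat([cv2.resize(c['pixels'],None,fx=.625,fy=.625),cv2.resize(s['pixels'][140:265,330:530],(400,250))]))"
```

```text
(no output)
```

View pics/s7.png

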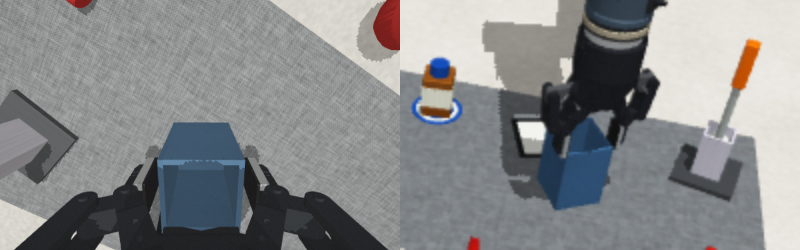

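servo_tool(
  motion=[
    {"x":0,"y":0,"z":0,"turn":0,"gripper":85},
    {"x":0,"y":0,"z":0,"turn":0,"gripper":85},
    {"x":0,"y":0,"z":0,"turn":0,"gripper":85},
    {"x":-0.2,"y":0,"z":-0.4,"turn":0,"gripper":85},
    {"x":-0.2,"y":0,"z":-0.4,"turn":0,"gripper":85},
    {"x":-0.2,"y":0,"z":-0.4,"turn":0,"gripper":85},
    {"x":-0.2,"y":0,"z":-0.4,"turn":0,"gripper":85},
    {"x":-0.2,"y":0,"z":-0.4,"turn":0,"gripper":85},
  ],
)

```text
clock: 38.02
tool_pos: [0.5508, 0.2003, 0.1862]
tool_rot: [3.025, 0.845, 0.006]
contact_force: [0.1, 0.1, 0.1]
width: 1.0
gripper_force: 0.0
```

```bash
cat > rim.py <<'E'
from h import *
from go import go
import sys
def rim():
    c=shot("wrist","rim")
    h=cv2.cvtColor(c["pixels"],cv2.COLOR_BGR2HSV);m=cv2.inRange(h,(95,40,50),(118,255,255))
    v,u=np.nonzero(m);z=c["depth"][v,u];p,d=ray(c,np.c_[u,v]);P=p+d*z[:,None]
    k=(z>0)&(abs(P[:,2]-.095)<.004)
    E=plane(c,np.c_[u,v][k],.095)[:,:2].astype(np.float32)*1000
    (cx,cy),(w,h),a=cv2.minAreaRect(E);print("rim z",np.median(P[k,2]).round(4),k.sum(),"ctr",round(cx/1000,4),round(cy/1000,4),"size",w,h,"ang",a)
    return cx/1000,cy/1000,a
x,y,a=rim()
yaw=np.degrees(np.arctan2(*R.from_rotvec(r.get_obs()["tool_rot"]).as_matrix()[[1,0],0]))
a=yaw+(a-yaw+45)%90-45
go(x,y,float(sys.argv[1]),a)
E
python3 rim.py .05
```

```text
rim z 0.0956 2041 ctr 0.5751 0.2152 size 61.652931213378906 62.20626449584961 ang 31.19601058959961
shift [0.115 0.    0.54 ] turn 0.0 pos [0.5503 0.2003 0.1848] yaw 31.21 tilt 0.08 q6 1.18 t 38.0667
```

servo_tool(
  motion=[
    {"x":0.115,"y":0,"z":0.1,"turn":0,"gripper":85},
    {"x":0.115,"y":0,"z":0.2,"turn":0,"gripper":85},
    {"x":0.115,"y":0,"z":0.3,"turn":0,"gripper":85},
    {"x":0.115,"y":0,"z":0.45,"turn":0,"gripper":85},
    {"x":0.115,"y":0,"z":0.54,"turn":0,"gripper":85},
    {"x":0.115,"y":0,"z":0.54,"turn":0,"gripper":85},
    {"x":0.115,"y":0,"z":0.54,"turn":0,"gripper":50},
    {"x":0.115,"y":0,"z":0.54,"turn":0,"gripper":50},
  ],
  squeeze=45,
)

```text
clock: 38.73
tool_pos: [0.5754, 0.2155, 0.0495]
tool_rot: [3.026, 0.845, 0.001]
contact_force: [0.4, -0.1, 0.8]
width: 0.746
gripper_force: 0.0
```

servo_tool(
  motion=[
    {"x":0,"y":0,"z":0,"turn":0,"gripper":50},
    {"x":0,"y":0,"z":0,"turn":0,"gripper":50},
    {"x":0,"y":0,"z":0,"turn":0,"gripper":50},
    {"x":0,"y":0,"z":-0.04,"turn":0,"gripper":50},
    {"x":0,"y":0,"z":-0.08,"turn":0,"gripper":50},
    {"x":0,"y":0,"z":-0.08,"turn":0,"gripper":50},
  ],
)

```text
clock: 39.23
tool_pos: [0.5765, 0.2156, 0.0722]
tool_rot: [3.025, 0.845, 0.008]
contact_force: [0.7, 0.2, -1.7]
width: 0.722
gripper_force: 50.2
```

```bash
python3 go.py .474 .1712 .07 21
```

```text
shift [-0.443 -0.061  0.007] turn 0.17 pos [0.5765 0.2156 0.0722] yaw 31.22 tilt 0.3 q6 1.2 t 39.2333
```

servo_tool(
  motion=[
    {"x":-0.08,"y":-0.01,"z":0,"turn":0.03,"gripper":50},
    {"x":-0.18,"y":-0.02,"z":0,"turn":0.08,"gripper":50},
    {"x":-0.29,"y":-0.04,"z":0,"turn":0.12,"gripper":50},
    {"x":-0.38,"y":-0.05,"z":0,"turn":0.16,"gripper":50},
    {"x":-0.43,"y":-0.06,"z":0,"turn":0.17,"gripper":50},
    {"x":-0.44,"y":-0.061,"z":0,"turn":0.17,"gripper":50},
    {"x":-0.44,"y":-0.061,"z":0,"turn":0.17,"gripper":50},
    {"x":-0.44,"y":-0.061,"z":0,"turn":0.17,"gripper":50},
  ],
)

```text
clock: 39.9
tool_pos: [0.475, 0.1716, 0.07]
tool_rot: [3.089, 0.573, 0.006]
contact_force: [-0.1, 0.4, -2.9]
width: 0.719
gripper_force: 50.1
```

```bash
python3 go.py .474 .1712 .05 21
```

```text
shift [-0.005 -0.     0.08 ] turn 0.0 pos [0.475  0.1716 0.07  ] yaw 21.02 tilt 0.23 q6 1.33 t 39.9
```

servo_tool(
  motion=[
    {"x":-0.003,"y":0,"z":0.04,"turn":0,"gripper":50},
    {"x":-0.003,"y":0,"z":0.07,"turn":0,"gripper":50},
    {"x":-0.003,"y":0,"z":0.079,"turn":0,"gripper":50},
    {"x":-0.003,"y":0,"z":0.079,"turn":0,"gripper":50},
    {"x":-0.003,"y":0,"z":0.079,"turn":0,"gripper":63},
    {"x":-0.003,"y":0,"z":0.079,"turn":0,"gripper":85},
    {"x":-0.003,"y":0,"z":0.079,"turn":0,"gripper":85},
    {"x":-0.003,"y":0,"z":0.079,"turn":0,"gripper":85},
  ],
)

```text
clock: 40.57
tool_pos: [0.4721, 0.171, 0.0492]
tool_rot: [-3.089, -0.573, 0.0]
contact_force: [-0.8, -0.9, -0.5]
width: 0.997
gripper_force: 0.0
```

servo_tool(
  motion=[
    {"x":0,"y":0,"z":-0.15,"turn":0,"gripper":85},
    {"x":0,"y":0,"z":-0.3,"turn":0,"gripper":85},
    {"x":-0.1,"y":0,"z":-0.6,"turn":0,"gripper":85},
    {"x":-0.1,"y":0,"z":-0.9,"turn":0,"gripper":85},
    {"x":-0.1,"y":0,"z":-0.9,"turn":0,"gripper":85},
    {"x":-0.1,"y":0,"z":-0.9,"turn":0,"gripper":85},
    {"x":-0.1,"y":0,"z":-0.9,"turn":0,"gripper":85},
    {"x":-0.1,"y":0,"z":-0.9,"turn":0,"gripper":85},
  ],
)

```text
clock: 41.23
tool_pos: [0.4495, 0.1621, 0.2762]
tool_rot: [3.089, 0.573, 0.007]
contact_force: [-1.3, -0.1, -0.4]
width: 0.997
gripper_force: 0.0
```

```bash
python3 rim.py .05; python3 - <<'E'
from h import *
c=shot("wrist","b1")
h=cv2.cvtColor(c["pixels"],cv2.COLOR_BGR2HSV)
m=cv2.inRange(h,(5,130,80),(17,255,255))
for a,ce,l in blobs(m,150):
    v,u=np.nonzero(l);z=c["depth"][v,u];p,d=ray(c,np.c_[u,v]);P=p+d*z[:,None];P=P[z>0]
    print(a,ce.round(0),P.min(0).round(3),P.max(0).round(3),P.mean(0).round(3))
    if P[:,2].max()>.15:
        for lo in np.arange(.13,.22,.01):
            s=P[(P[:,2]>lo)&(P[:,2]<lo+.01)]
            if len(s)>5: print(lo,len(s),s.mean(0).round(4),s.min(0).round(3),s.max(0).round(3))
np.savez("b1.npz",**c)
E
```

```text
rim z 0.0956 1110 ctr 0.4732 0.1711 size 61.61130905151367 62.138370513916016 ang 21.030580520629883
shift [0.105 0.002 0.898] turn -0.0 pos [0.4484 0.162  0.2746] yaw 21.02 tilt 0.02 q6 1.32 t 41.2833
1536 [26. 40.] [0.437 0.381 0.001] [0.491 0.546 0.198] [0.483 0.384 0.176]
0.15000000000000002 221 [0.4824 0.3838 0.156 ] [0.474 0.381 0.15 ] [0.49  0.393 0.16 ]
0.16000000000000003 299 [0.4831 0.384  0.1652] [0.474 0.381 0.16 ] [0.49  0.392 0.17 ]
0.17000000000000004 351 [0.4829 0.3842 0.1751] [0.474 0.381 0.17 ] [0.491 0.393 0.18 ]
0.18000000000000005 393 [0.4829 0.384  0.1851] [0.474 0.381 0.18 ] [0.491 0.393 0.19 ]
0.19000000000000006 259 [0.4828 0.3833 0.1933] [0.474 0.381 0.19 ] [0.49  0.389 0.198]
816 [448. 206.] [ 0.435 -0.013  0.053] [0.482 0.03  0.072] [0.462 0.016 0.065]
895 [552. 230.] [ 0.453 -0.139  0.054] [ 0.5   -0.095  0.069] [ 0.478 -0.109  0.065]
749 [623. 257.] [ 0.452 -0.316  0.002] [ 0.503 -0.198  0.069] [ 0.479 -0.207  0.064]
```

```bash
python3 go.py .45 .385 .34 0
```

```text
shift [ 0.328 -0.83  -0.266] turn 0.35 pos [0.4478 0.1619 0.2735] yaw 21.01 tilt 0.13 q6 1.32 t 41.3333
```

servo_tool(
  motion=[
    {"x":0.1,"y":-0.1,"z":-0.26,"turn":0.1,"gripper":60},
    {"x":0.15,"y":-0.25,"z":-0.26,"turn":0.2,"gripper":60},
    {"x":0.328,"y":-0.83,"z":-0.26,"turn":0.35,"gripper":60},
    {"x":0.328,"y":-0.83,"z":-0.26,"turn":0.35,"gripper":60},
    {"x":0.328,"y":-0.83,"z":-0.26,"turn":0.35,"gripper":60},
    {"x":0.328,"y":-0.83,"z":-0.26,"turn":0.35,"gripper":60},
    {"x":0.328,"y":-0.83,"z":-0.26,"turn":0.35,"gripper":60},
    {"x":0.328,"y":-0.83,"z":-0.26,"turn":0.35,"gripper":60},
  ],
)

```text
clock: 42.0
tool_pos: [0.4496, 0.3872, 0.3366]
tool_rot: [3.139, 0.007, -0.006]
contact_force: [-0.3, -1.4, -0.5]
width: 0.705
gripper_force: 0.0
```

servo_tool(
  motion=[
    {"x":0,"y":0,"z":0,"turn":0,"gripper":60},
    {"x":0,"y":0,"z":0,"turn":0,"gripper":60},
  ],
)

```text
clock: 42.17
tool_pos: [0.4505, 0.3835, 0.338]
tool_rot: [3.139, -0.001, -0.004]
contact_force: [-0.5, -1.0, 0.9]
width: 0.7
gripper_force: 0.0
```

```bash
cat > br.py <<'E'
from h import *
c=shot("wrist","b2")
h=cv2.cvtColor(c["pixels"],cv2.COLOR_BGR2HSV)
m=cv2.inRange(h,(5,130,80),(17,255,255))
for a,ce,l in blobs(m,150):
    v,u=np.nonzero(l);z=c["depth"][v,u];p,d=ray(c,np.c_[u,v]);P=p+d*z[:,None];P=P[z>0]
    if P[:,2].max()<.12: continue
    zt=np.percentile(P[:,2],99);print(a,ce.round(0),"ztop",zt.round(4),P.min(0).round(3),P.max(0).round(3))
    T=P[abs(P[:,2]-zt)<.003];(x,y),(w,hh),an=cv2.minAreaRect((T[:,:2]*1000).astype(np.float32));print("top rect",len(T),x,y,w,hh,an)
# tube rim at z~.074
v,u=np.mgrid[0:400,0:640];z=c["depth"];p,d=ray(c,np.c_[u.ravel(),v.ravel()]);P=p+d*z.ravel()[:,None]
k=(z.ravel()>0)&(abs(P[:,2]-.074)<.004)&(np.hypot(P[:,0]-.482,P[:,1]-.388)<.04)
if k.sum()>20: print("tube",k.sum(),cv2.minAreaRect((P[k][:,:2]*1000).astype(np.float32)),np.median(P[k,2]))
k=(z.ravel()>0)&(abs(P[:,2]-.008)<.004)&(np.hypot(P[:,0]-.482,P[:,1]-.388)<.07)
print(r.get_obs()["tool_pos"])
E
python3 br.py
```

```text
486 [312. 150.] ztop 0.2151 [0.474 0.382 0.157] [0.491 0.399 0.216]
top rect 314 482.0830383300781 390.9023132324219 14.965012550354004 14.577255249023438 76.28179931640625
tube 257 ((482.2115173339844, 390.77606201171875), (36.97613525390625, 37.27956008911133), 77.1142578125) 0.07462864401062397
[0.45081794 0.38335375 0.33848983]
```

View pics/b2.png

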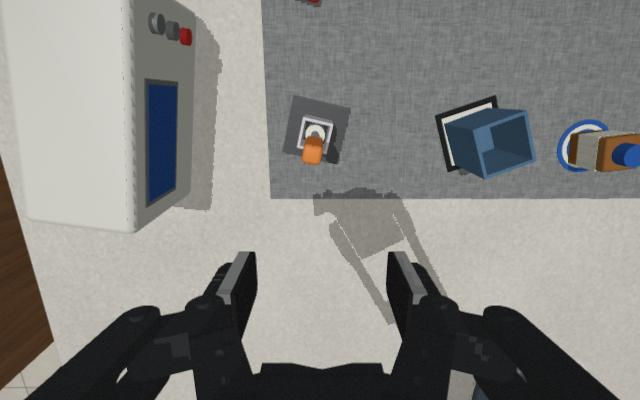

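```bash
python3 go.py .4821 .3909 .24 -13
```

```text
shift [ 0.126 -0.031  0.394] turn 0.215 pos [0.4508 0.3834 0.3385] yaw -0.09 tilt 0.16 q6 2.09 t 42.2167
```

servo_tool(
  motion=[
    {"x":0.126,"y":-0.031,"z":0.2,"turn":0.215,"gripper":50},
    {"x":0.126,"y":-0.031,"z":0.2,"turn":0.215,"gripper":50},
    {"x":0.126,"y":-0.031,"z":0.39,"turn":0.215,"gripper":50},
    {"x":0.126,"y":-0.031,"z":0.39,"turn":0.215,"gripper":50},
    {"x":0.126,"y":-0.031,"z":0.39,"turn":0.215,"gripper":50},
    {"x":0.126,"y":-0.031,"z":0.39,"turn":0.215,"gripper":50},
  ],
)

```text
clock: 42.72
tool_pos: [0.4827, 0.3921, 0.2428]
tool_rot: [3.121, -0.354, -0.0]
contact_force: [-1.0, 0.2, 1.1]
width: 0.582
gripper_force: 0.0
```

```bash
python3 go.py .4821 .3909 .165 -13
```

```text
shift [-0.001  0.005  0.311] turn 0.001 pos [0.4827 0.3921 0.2428] yaw -12.94 tilt 0.01 q6 2.3 t 42.7167
```

servo_tool(
  motion=[
    {"x":-0.001,"y":0.003,"z":0.15,"turn":0,"gripper":50},
    {"x":-0.001,"y":0.003,"z":0.311,"turn":0,"gripper":50},
    {"x":-0.001,"y":0.003,"z":0.311,"turn":0,"gripper":50},
    {"x":-0.001,"y":0.003,"z":0.311,"turn":0,"gripper":50},
    {"x":-0.001,"y":0.003,"z":0.311,"turn":0,"gripper":10},
    {"x":-0.001,"y":0.003,"z":0.311,"turn":0,"gripper":10},
    {"x":-0.001,"y":0.003,"z":0.311,"turn":0,"gripper":10},
    {"x":-0.001,"y":0.003,"z":0.311,"turn":0,"gripper":10},
  ],
  squeeze=60,
)

```text
clock: 43.38
tool_pos: [0.4836, 0.3929, 0.1677]
tool_rot: [-3.119, 0.352, -0.008]
contact_force: [-0.7, -0.2, 8.2]
width: 0.175
gripper_force: 59.4
```

servo_tool(
  motion=[
    {"x":0,"y":0,"z":0,"turn":0,"gripper":10},
    {"x":0,"y":0,"z":0,"turn":0,"gripper":10},
    {"x":0,"y":0,"z":0,"turn":0,"gripper":10},
  ],
)

```text
clock: 43.63
tool_pos: [0.4836, 0.3929, 0.1677]
tool_rot: [-3.119, 0.352, -0.008]
contact_force: [-0.7, -0.7, 6.9]
width: 0.179
gripper_force: 59.4
```

servo_tool(
  motion=[
    {"x":0,"y":0,"z":-0.08,"turn":0,"gripper":10},
    {"x":0,"y":0,"z":-0.18,"turn":0,"gripper":10},
    {"x":0,"y":0,"z":-0.3,"turn":0,"gripper":10},
    {"x":0,"y":0,"z":-0.42,"turn":0,"gripper":10},
    {"x":0,"y":0,"z":-0.52,"turn":0,"gripper":10},
    {"x":0,"y":0,"z":-0.54,"turn":0,"gripper":10},
    {"x":0,"y":0,"z":-0.54,"turn":0,"gripper":10},
    {"x":0,"y":0,"z":-0.54,"turn":0,"gripper":10},
  ],
)

```text
clock: 44.3
tool_pos: [0.4814, 0.392, 0.2992]
tool_rot: [3.122, -0.352, -0.0]
contact_force: [0.4, -0.4, -1.4]
width: 0.18
gripper_force: 58.5
```

```bash
python3 go.py .4732 .1711 .3 -13
```

```text
shift [ 0.165  0.869 -0.003] turn 0.002 pos [0.4814 0.392  0.2992] yaw -12.88 tilt 0.01 q6 2.3 t 44.3
```

servo_tool(
  motion=[
    {"x":0.02,"y":0.1,"z":0,"turn":0,"gripper":10},
    {"x":0.04,"y":0.22,"z":0,"turn":0,"gripper":10},
    {"x":0.07,"y":0.36,"z":0,"turn":0,"gripper":10},
    {"x":0.1,"y":0.5,"z":0,"turn":0,"gripper":10},
    {"x":0.13,"y":0.65,"z":0,"turn":0,"gripper":10},
    {"x":0.15,"y":0.78,"z":0,"turn":0,"gripper":10},
    {"x":0.165,"y":0.85,"z":0,"turn":0,"gripper":10},
    {"x":0.168,"y":0.872,"z":0,"turn":0,"gripper":10},
  ],
)

```text
clock: 44.97
tool_pos: [0.4727, 0.1675, 0.2973]
tool_rot: [3.119, -0.358, -0.008]
contact_force: [-0.3, 0.5, -0.8]
width: 0.178
gripper_force: 58.7
```

servo_tool(
  motion=[
    {"x":0,"y":0,"z":0,"turn":0,"gripper":10},
    {"x":0,"y":0,"z":0,"turn":0,"gripper":10},
  ],
)

```text
clock: 45.13
tool_pos: [0.4738, 0.1707, 0.2983]
tool_rot: [-3.121, 0.353, 0.003]
contact_force: [-1.2, 0.8, -0.0]
width: 0.181
gripper_force: 58.7
```

```bash
python3 go.py .4742 .1725 .168 -13; python3 - <<'E'
from h import *
# brush axis in scene camera: orange handle blob and expected tip/handle points
s=shot("scene");m=cv2.inRange(cv2.cvtColor(s["pixels"],cv2.COLOR_BGR2HSV),(5,130,80),(17,255,255))
T=np.linalg.inv(s["world_from_camera"])
for p in [(.4732,.1711,.095),(.4732,.1711,.14),(.4732,.1711,.33)]:
    q=T[:3]@np.r_[p,1];print(p,(q[0]/q[2]*s["fx"]+s["cx"]).round(1),(q[1]/q[2]*s["fy"]+s["cy"]).round(1))
cv2.imwrite("pics/s8.png",cv2.resize(s["pixels"][60:260,330:490],None,fx=3,fy=3))
E
```

```text
shift [ 0.001 -0.007  0.521] turn 0.001 pos [0.4738 0.1707 0.2983] yaw -12.92 tilt 0.12 q6 1.92 t 45.1333
(0.4732, 0.1711, 0.095) 407.5 181.7
(0.4732, 0.1711, 0.14) 410.1 168.0
(0.4732, 0.1711, 0.33) 422.5 100.7
```

View pics/s8.png

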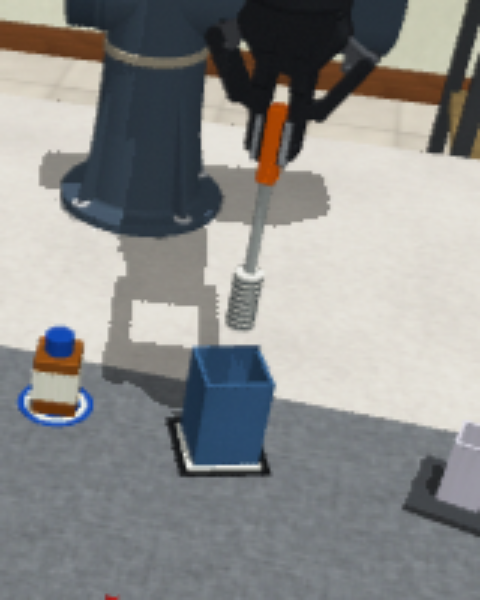

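servo_tool(
  motion=[
    {"x":0,"y":-0.003,"z":0.13,"turn":0,"gripper":10},
    {"x":0,"y":-0.003,"z":0.26,"turn":0,"gripper":10},
    {"x":0,"y":-0.003,"z":0.38,"turn":0,"gripper":10},
    {"x":0,"y":-0.003,"z":0.46,"turn":0,"gripper":10},
    {"x":0,"y":-0.003,"z":0.51,"turn":0,"gripper":10},
    {"x":0,"y":-0.003,"z":0.52,"turn":0,"gripper":10},
    {"x":0,"y":-0.003,"z":0.52,"turn":0,"gripper":10},
    {"x":0,"y":-0.003,"z":0.52,"turn":0,"gripper":10},
  ],
)

```text
clock: 45.85
tool_pos: [0.475, 0.172, 0.1697]
tool_rot: [-3.122, 0.35, -0.002]
contact_force: [0.2, -0.2, -0.4]
width: 0.18
gripper_force: 58.6
```

```bash
python3 go.py .4742 .1725 .1645 -13; python3 -c "
from station import r;o=r.get_obs();print(o['contact_force'],o['tool_pos'])"
```

```text
shift [-0.003 -0.001  0.021] turn 0.003 pos [0.475  0.172  0.1697] yaw -12.8 tilt 0.06 q6 1.92 t 45.85
[ 0.18222524 -0.22705585 -0.37440295] [0.47497592 0.17200041 0.16972167]
```

servo_tool(
  motion=[
    {"x":0,"y":0,"z":0.015,"turn":0,"gripper":10},
    {"x":0,"y":0,"z":0.024,"turn":0,"gripper":10},
    {"x":0,"y":0,"z":0.024,"turn":0,"gripper":10},
    {"x":0,"y":0,"z":0.024,"turn":0,"gripper":10},
  ],
)

```text
clock: 46.18
tool_pos: [0.4756, 0.1713, 0.1647]
tool_rot: [-3.121, 0.353, -0.005]
contact_force: [0.5, -0.7, 5.7]
width: 0.177
gripper_force: 59.5
```

servo_tool(
  motion=[
    {"x":0,"y":0,"z":-0.1,"turn":0,"gripper":10},
    {"x":0,"y":0,"z":-0.22,"turn":0,"gripper":10},
    {"x":0,"y":0,"z":-0.325,"turn":0,"gripper":10},
    {"x":0,"y":0,"z":-0.325,"turn":0,"gripper":10},
    {"x":0,"y":0,"z":-0.325,"turn":0,"gripper":10},
    {"x":0,"y":0,"z":-0.325,"turn":0,"gripper":10},
  ],
)

```text
clock: 46.68
tool_pos: [0.4737, 0.1709, 0.2441]
tool_rot: [3.121, -0.353, -0.002]
contact_force: [0.4, 0.2, -1.2]
width: 0.177
gripper_force: 58.7
```

servo_tool(
  motion=[
    {"x":0,"y":0,"z":0.1,"turn":0,"gripper":10},
    {"x":0,"y":0,"z":0.22,"turn":0,"gripper":10},
    {"x":0,"y":0,"z":0.31,"turn":0,"gripper":10},
    {"x":0,"y":0,"z":0.325,"turn":0,"gripper":10},
    {"x":0,"y":0,"z":0.325,"turn":0,"gripper":10},
    {"x":0,"y":0,"z":0.325,"turn":0,"gripper":10},
  ],
)

```text
clock: 47.18
tool_pos: [0.473, 0.1705, 0.1627]
tool_rot: [3.12, -0.352, -0.006]
contact_force: [-1.5, -1.3, 7.8]
width: 0.178
gripper_force: 59.7
```

servo_tool(
  motion=[
    {"x":0,"y":0,"z":-0.1,"turn":0,"gripper":10},
    {"x":0,"y":0,"z":-0.22,"turn":0,"gripper":10},
    {"x":0,"y":0,"z":-0.325,"turn":0,"gripper":10},
    {"x":0,"y":0,"z":-0.325,"turn":0,"gripper":10},
    {"x":0,"y":0,"z":-0.325,"turn":0,"gripper":10},
    {"x":0,"y":0,"z":-0.325,"turn":0,"gripper":10},
  ],
)

```text
clock: 47.68
tool_pos: [0.473, 0.1709, 0.2429]
tool_rot: [3.121, -0.352, -0.006]
contact_force: [1.4, -0.3, 0.1]
width: 0.182
gripper_force: 58.7
```

servo_tool(
  motion=[
    {"x":0,"y":0,"z":0.1,"turn":0,"gripper":10},
    {"x":0,"y":0,"z":0.22,"turn":0,"gripper":10},
    {"x":0,"y":0,"z":0.31,"turn":0,"gripper":10},
    {"x":0,"y":0,"z":0.325,"turn":0,"gripper":10},
    {"x":0,"y":0,"z":0.325,"turn":0,"gripper":10},
    {"x":0,"y":0,"z":0.325,"turn":0,"gripper":10},
  ],
)

```text
clock: 48.18
tool_pos: [0.4728, 0.1708, 0.1613]
tool_rot: [3.121, -0.353, -0.007]
contact_force: [0.0, 0.4, -0.1]
width: 0.18
gripper_force: 58.7
```

servo_tool(
  motion=[
    {"x":0,"y":0,"z":-0.1,"turn":0,"gripper":10},
    {"x":0,"y":0,"z":-0.22,"turn":0,"gripper":10},
    {"x":0,"y":0,"z":-0.325,"turn":0,"gripper":10},
    {"x":0,"y":0,"z":-0.325,"turn":0,"gripper":10},
    {"x":0,"y":0,"z":-0.325,"turn":0,"gripper":10},
    {"x":0,"y":0,"z":-0.325,"turn":0,"gripper":10},
  ],
)

```text
clock: 48.68
tool_pos: [0.4731, 0.1709, 0.2431]
tool_rot: [3.121, -0.352, -0.005]
contact_force: [-0.5, 0.3, -0.8]
width: 0.179
gripper_force: 58.7
```

servo_tool(
  motion=[
    {"x":0,"y":0,"z":0.1,"turn":0,"gripper":10},
    {"x":0,"y":0,"z":0.22,"turn":0,"gripper":10},
    {"x":0,"y":0,"z":0.31,"turn":0,"gripper":10},
    {"x":0,"y":0,"z":0.325,"turn":0,"gripper":10},
    {"x":0,"y":0,"z":0.325,"turn":0,"gripper":10},
    {"x":0,"y":0,"z":0.325,"turn":0,"gripper":10},
  ],
)

```text
clock: 49.18
tool_pos: [0.4729, 0.1708, 0.1614]
tool_rot: [3.121, -0.352, -0.007]
contact_force: [-0.5, 0.7, 0.0]
width: 0.183
gripper_force: 58.7
```

servo_tool(
  motion=[
    {"x":0,"y":0,"z":-0.1,"turn":0,"gripper":10},
    {"x":0,"y":0,"z":-0.22,"turn":0,"gripper":10},
    {"x":0,"y":0,"z":-0.36,"turn":0,"gripper":10},
    {"x":0,"y":0,"z":-0.48,"turn":0,"gripper":10},
    {"x":0,"y":0,"z":-0.55,"turn":0,"gripper":10},
    {"x":0,"y":0,"z":-0.55,"turn":0,"gripper":10},
    {"x":0,"y":0,"z":-0.55,"turn":0,"gripper":10},
  ],
)

```text
clock: 49.77
tool_pos: [0.4742, 0.1711, 0.3006]
tool_rot: [-3.122, 0.352, -0.0]
contact_force: [-0.1, -0.0, 0.0]
width: 0.178
gripper_force: 58.6
```

```bash
python3 go.py .4832 .3906 .3 -13
```

```text
shift [-0.161 -0.864  0.003] turn 0.002 pos [0.4742 0.1711 0.3006] yaw -12.88 tilt 0.02 q6 1.92 t 49.7667
```

servo_tool(
  motion=[
    {"x":-0.02,"y":-0.1,"z":0,"turn":0,"gripper":10},
    {"x":-0.04,"y":-0.22,"z":0,"turn":0,"gripper":10},
    {"x":-0.07,"y":-0.36,"z":0,"turn":0,"gripper":10},
    {"x":-0.1,"y":-0.5,"z":0,"turn":0,"gripper":10},
    {"x":-0.13,"y":-0.65,"z":0,"turn":0,"gripper":10},
    {"x":-0.15,"y":-0.78,"z":0,"turn":0,"gripper":10},
    {"x":-0.161,"y":-0.85,"z":0,"turn":0,"gripper":10},
    {"x":-0.161,"y":-0.864,"z":0,"turn":0,"gripper":10},
  ],
)

```text
clock: 50.43
tool_pos: [0.4817, 0.3933, 0.2971]
tool_rot: [3.121, -0.347, -0.007]
contact_force: [-0.3, -0.9, -0.8]
width: 0.18
gripper_force: 58.8
```

servo_tool(
  motion=[
    {"x":0,"y":0,"z":0,"turn":0,"gripper":10},
    {"x":0,"y":0,"z":0,"turn":0,"gripper":10},
    {"x":0,"y":0,"z":0,"turn":0,"gripper":10},
  ],
)

```text
clock: 50.68
tool_pos: [0.4829, 0.389, 0.2996]
tool_rot: [3.119, -0.354, -0.003]
contact_force: [0.5, -0.8, -1.1]
width: 0.178
gripper_force: 58.8
```

```bash
python3 go.py .4832 .3906 .23 -13; python3 - <<'E'
from h import *
for n in("scene","top"):
    s=shot(n);z=s["depth"];v,u=np.mgrid[0:400,0:640];p,d=ray(s,np.c_[u.ravel(),v.ravel()]);P=p+d*z.ravel()[:,None]
    k=(z.ravel()>0)&(np.hypot(P[:,0]-.483,P[:,1]-.391)<.035)
    for lo,hi in((.13,.15),(.15,.17),(.17,.195),(.2,.24),(.25,.28),(.28,.3)):
        q=P[k&(P[:,2]>lo)&(P[:,2]<hi)]
        if len(q)>3: print(n,lo,hi,len(q),np.median(q,0).round(4),q.min(0).round(3),q.max(0).round(3))
E
```

```text
shift [ 0.    -0.007  0.279] turn 0.001 pos [0.4829 0.389  0.2996] yaw -12.96 tilt 0.17 q6 2.3 t 50.6833
scene 0.13 0.15 16 [0.4931 0.3855 0.147 ] [0.48  0.376 0.146] [0.495 0.397 0.15 ]
scene 0.15 0.17 77 [0.493  0.3849 0.1606] [0.483 0.375 0.15 ] [0.497 0.399 0.169]
scene 0.17 0.195 94 [0.4926 0.3851 0.1823] [0.483 0.375 0.17 ] [0.497 0.399 0.195]
scene 0.2 0.24 97 [0.4865 0.3865 0.2117] [0.473 0.377 0.2  ] [0.496 0.397 0.24 ]
scene 0.25 0.28 57 [0.4866 0.3868 0.265 ] [0.481 0.382 0.251] [0.491 0.393 0.279]
scene 0.28 0.3 51 [0.4894 0.3867 0.2921] [0.483 0.379 0.28 ] [0.494 0.394 0.3  ]
top 0.15 0.17 16 [0.4833 0.3793 0.1583] [0.472 0.376 0.151] [0.495 0.385 0.17 ]
top 0.17 0.195 22 [0.485  0.3773 0.1809] [0.473 0.376 0.171] [0.495 0.385 0.193]
top 0.2 0.24 30 [0.4854 0.3847 0.203 ] [0.473 0.377 0.2  ] [0.495 0.396 0.235]
```

```bash
python3 - <<'E'
from h import *
for n in("scene","top"):
  for f in (None,) :
    s=shot(n);z=s["depth"];v,u=np.mgrid[0:400,0:640];p,d=ray(s,np.c_[u.ravel(),v.ravel()]);P=p+d*z.ravel()[:,None]
    k=(z.ravel()>0)&(np.hypot(P[:,0]-.483,P[:,1]-.391)<.04)
    for lo,hi in((.05,.07),(.07,.08)):
        q=P[k&(P[:,2]>lo)&(P[:,2]<hi)];print(n,lo,len(q),cv2.minAreaRect((q[:,:2]*1000).astype(np.float32)),q.min(0).round(4),q.max(0).round(4))
    k2=k&(P[:,2]>.15)&(P[:,2]<.195);q=P[k2];print("head",q.min(0).round(4),q.max(0).round(4))
E
```

```text
scene 0.05 161 ((483.53765869140625, 389.96844482421875), (36.564212799072266, 42.526100158691406), 75.60218048095703) [0.4629 0.3673 0.0501] [0.5077 0.4078 0.0699]
scene 0.07 87 ((483.5466613769531, 389.6642150878906), (36.40679931640625, 43.82307815551758), 77.30692291259766) [0.4592 0.3681 0.0701] [0.5053 0.4107 0.0776]
head [0.4799 0.3747 0.1505] [0.4981 0.4001 0.1945]
top 0.05 38 ((484.0556945800781, 389.108154296875), (38.218997955322266, 37.64201736450195), 83.13337707519531) [0.4636 0.3686 0.05  ] [0.5048 0.41   0.0698]
top 0.07 31 ((482.5758972167969, 386.997802734375), (34.95624542236328, 37.07288360595703), 88.43576049804688) [0.464  0.3692 0.0704] [0.5013 0.4044 0.0796]
head [0.4723 0.3753 0.1501] [0.4945 0.3848 0.1949]
```

servo_tool(
  motion=[
    {"x":0,"y":-0.008,"z":0.08,"turn":0,"gripper":10},
    {"x":0,"y":-0.008,"z":0.16,"turn":0,"gripper":10},
    {"x":0,"y":-0.008,"z":0.22,"turn":0,"gripper":10},
    {"x":0,"y":-0.008,"z":0.23,"turn":0,"gripper":10},
    {"x":0,"y":-0.008,"z":0.24,"turn":0,"gripper":10},
    {"x":0,"y":-0.008,"z":0.25,"turn":0,"gripper":10},
  ],
)

```text
clock: 51.38
tool_pos: [0.4845, 0.3926, 0.2392]
tool_rot: [-3.121, 0.353, -0.002]
contact_force: [0.9, 0.8, -0.3]
width: 0.18
gripper_force: 58.8
```

servo_tool(
  motion=[
    {"x":0,"y":0,"z":0.01,"turn":0,"gripper":10},
    {"x":0,"y":0,"z":0.03,"turn":0,"gripper":10},
    {"x":0,"y":0,"z":0.05,"turn":0,"gripper":10},
    {"x":0,"y":0,"z":0.07,"turn":0,"gripper":10},
    {"x":0,"y":0,"z":0.08,"turn":0,"gripper":10},
  ],
)

```text
clock: 51.8
tool_pos: [0.4834, 0.3924, 0.2176]
tool_rot: [3.121, -0.352, -0.001]
contact_force: [-0.7, 0.4, -0.8]
width: 0.18
gripper_force: 58.8
```

```bash
python3 go.py .4832 .3906 .165 -13
```

```text
shift [0.001 0.007 0.21 ] turn 0.002 pos [0.4834 0.3924 0.2176] yaw -12.88 tilt 0.06 q6 2.3 t 51.8
```

servo_tool(
  motion=[
    {"x":0,"y":0.004,"z":0.05,"turn":0,"gripper":10},
    {"x":0,"y":0.004,"z":0.1,"turn":0,"gripper":10},
    {"x":0,"y":0.004,"z":0.15,"turn":0,"gripper":10},
    {"x":0,"y":0.004,"z":0.19,"turn":0,"gripper":10},
    {"x":0,"y":0.004,"z":0.205,"turn":0,"gripper":10},
    {"x":0,"y":0.004,"z":0.205,"turn":0,"gripper":10},
    {"x":0,"y":0.004,"z":0.205,"turn":0,"gripper":10},
  ],
)

```text
clock: 52.38
tool_pos: [0.4837, 0.3917, 0.1671]
tool_rot: [-3.122, 0.352, -0.0]
contact_force: [-0.5, -0.5, -0.9]
width: 0.176
gripper_force: 58.8
```

Tip about 2–3 mm over the holder floor; go down the rest, release and rise, then check everything.

servo_tool(
  motion=[
    {"x":0,"y":0,"z":0.01,"turn":0,"gripper":10},
    {"x":0,"y":0,"z":0.01,"turn":0,"gripper":10},
    {"x":0,"y":0,"z":0.01,"turn":0,"gripper":20},
    {"x":0,"y":0,"z":0.01,"turn":0,"gripper":30},
    {"x":0,"y":0,"z":0.01,"turn":0,"gripper":45},
    {"x":0,"y":0,"z":0.01,"turn":0,"gripper":45},
  ],
)

```text
clock: 52.88
tool_pos: [0.4837, 0.3917, 0.1649]
tool_rot: [-3.121, 0.353, -0.001]
contact_force: [-0.1, 0.1, 0.4]
width: 0.529
gripper_force: 0.0
```

servo_tool(
  motion=[
    {"x":0,"y":0,"z":-0.1,"turn":0,"gripper":45},
    {"x":0,"y":0,"z":-0.25,"turn":0,"gripper":45},
    {"x":0,"y":0,"z":-0.4,"turn":0,"gripper":45},
    {"x":0,"y":0,"z":-0.55,"turn":0,"gripper":45},
    {"x":-0.05,"y":0,"z":-0.7,"turn":0,"gripper":45},
    {"x":-0.1,"y":0,"z":-0.8,"turn":0,"gripper":45},
    {"x":-0.13,"y":0,"z":-0.85,"turn":0,"gripper":45},
    {"x":-0.13,"y":0,"z":-0.85,"turn":0,"gripper":45},
  ],
)

```text
clock: 53.55
tool_pos: [0.4516, 0.4, 0.3809]
tool_rot: [-3.118, 0.35, -0.008]
contact_force: [0.3, 0.5, 0.0]
width: 0.527
gripper_force: 0.0
```

servo_tool(
  motion=[
    {"x":0,"y":0.3,"z":0,"turn":-0.2,"gripper":45},
    {"x":0,"y":0.6,"z":0,"turn":-0.2,"gripper":45},
    {"x":0,"y":0.9,"z":0,"turn":-0.2,"gripper":45},
    {"x":0,"y":0.9,"z":0,"turn":-0.2,"gripper":45},
    {"x":0,"y":0.9,"z":0,"turn":-0.2,"gripper":45},
    {"x":0,"y":0.9,"z":0,"turn":-0.2,"gripper":45},
    {"x":0,"y":0.9,"z":0,"turn":-0.2,"gripper":45},
    {"x":0,"y":0.9,"z":0,"turn":-0.2,"gripper":45},
  ],
)

```text
clock: 54.22
tool_pos: [0.4013, 0.1787, 0.3755]
tool_rot: [3.141, -0.028, -0.004]
contact_force: [0.6, 0.0, -0.4]
width: 0.523
gripper_force: 0.0
```

```bash
python3 rim.py .05; python3 br.py; for c in red yellow green blue; do echo $c; python3 top.py $c; done; cp pics/b2.png pics/b3.png; python3 -c "
from h import *
s=shot('scene','end')"
```

```text
rim z 0.0956 1309 ctr 0.3768 0.2199 size 732.792236328125 300.8216552734375 ang 57.782005310058594
shift [-0.1   -0.16   1.303] turn 0.521 pos [0.4017 0.1795 0.3758] yaw -0.94 tilt 0.12 q6 1.75 t 54.2667
986 [97. 95.] ztop 0.2149 [0.474 0.382 0.001] [0.491 0.552 0.215]
top rect 291 483.20733642578125 390.8956604003906 15.256307601928711 15.538595199584961 79.4097900390625
tube 351 ((481.9892578125, 390.4482421875), (37.925193786621094, 37.22643280029297), 77.29037475585938) 0.07430902920296678
[0.40195592 0.18002001 0.37601129]
red
yellow
157 0.0831 [ 0.4813 -0.2118  0.084 ] [0.0248 0.0138 0.    ]
green
467 0.0845 [ 0.4764 -0.1181  0.084 ] [0.0263 0.0312 0.    ]
blue
793 0.0845 [0.4789 0.5579 0.084 ] [0.1185 0.0274 0.    ]
416 0.0846 [0.4582 0.0065 0.084 ] [0.0258 0.0303 0.    ]
```

View pics/end.png

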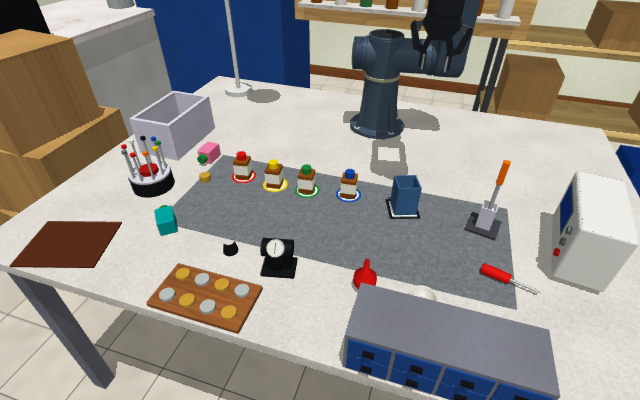

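```bash
python3 - <<'E'
from h import *
pads=dict(red=(.471,-.337),yellow=(.4815,-.2235),green=(.4775,-.1195),blue=(.458,.0055))
for n in("scene","top","wrist"):
    c=shot(n);v,u=np.mgrid[0:400,0:640];z=c["depth"].ravel();p,d=ray(c,np.c_[u.ravel(),v.ravel()]);P=p+d*z[:,None]
    for k,q in list(pads.items())+[("jar",(.474,.1712))]:
        zz=.095 if k=="jar" else .084
        m=(z>0)&(abs(P[:,2]-zz)<.004)&(np.hypot(P[:,0]-q[0],P[:,1]-q[1])<.07)
        if m.sum()>5: e=P[m];print(n,k,m.sum(),((e.max(0)+e.min(0))/2-np.r_[q,zz]).round(4)[:2],(e.max(0)-e.min(0)).round(3)[:2])
E
```

```text
scene red 50 [0.0019 0.0018] [0.032 0.028]
scene yellow 54 [ 0.0038 -0.0008] [0.032 0.027]
scene green 54 [ 0.0011 -0.0022] [0.031 0.027]
scene blue 57 [ 0.0041 -0.0009] [0.03  0.028]
scene jar 158 [ 0.0019 -0.0012] [0.078 0.079]
top red 39 [-0.0007  0.0026] [0.024 0.024]
top yellow 48 [ 0.0003 -0.0004] [0.024 0.024]
top green 41 [-0.0011 -0.0017] [0.023 0.027]
top blue 41 [ 0.0015 -0.0007] [0.027 0.024]
top jar 73 [-0.0005 -0.0005] [0.076 0.077]
wrist yellow 139 [-0.      0.0092] [0.025 0.012]
wrist green 465 [-0.0006 -0.0008] [0.027 0.029]
wrist blue 421 [0.0007 0.0001] [0.027 0.028]
wrist jar 695 [-0.0012 -0.0003] [0.078 0.079]
```

All within about 3 mm. Handing in.

```bash
python3 -c "
from station import r
print(r.sign_off())"
```

```text
the job is handed in; nothing more can be done
None
```

The job is handed in: the jar and all four bottles stand within about 3 mm of the middle of their marks by camera check, the jar was scrubbed with three full strokes (plus one more upward pass in taking the brush out), the brush is back in its holder head down, and the watch stand, loupe and blower were not touched (the hand-in gave no verdict).

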